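Fit the retaining ring to the shaft

TASK

Take the circlip pliers from their block and pick up the steel retaining ring from its stand with their tips, spread it only as far as needed, slide it down over the upright shaft in the vice and press the sprung brass collar down with it, gently, until it springs shut in the groove. Then stand the pliers back in the slot of their block and let go of them. Keep the fingers off the ring, never overspread it (its lugs no more than 37 mm apart), and leave the other tools where they lie.

Things in the scene. Friction and masses are not known exactly. Their poses are not given: they have to be found in the camera images.
- pliers: circlip pliers for outside rings, 198 mm long, dark steel jaws, red handles, 0.22 kg, standing tips down. Origin on the rivet; z up along the handles, x along the rivet, y the way handles and tips spread. Grip the handles 95 mm above the rivet: outer faces 68 mm apart there (8 mm wider at their ends, 118 mm up), 20 mm thick in x. Tip shoulders lie 75 mm, pin ends 79.1 mm below the rivet
- pliers_jaw (a joint): angle of the pliers (rad): 0 at rest, tips together; squeezing the handles opens the tips, to 0.46 at most. A return spring resists: 20 N of squeeze starts them, 38 N at 0.4, some 12 N more with the ring on. Pin centres are 3.6 mm + 76 mm x angle apart; pins are 3 mm thick and 4.1 mm long, below a flat shoulder that stops on the lugs. Squeezing by 10 mm sinks the rivet 1.7 mm below the grip
- block: wooden tool block 100 x 85 x 84 mm with the slot for the pliers in its top; origin in the middle of its underside, z up. It stays put
- slot (a point): middle of the slot's mouth in the block's top, 84 mm above the bench. Slot 27 mm (x) by 31 mm (y), right through; the closed jaws that go in are 13 by 23 mm. The pliers stand in it with their y along the slot's y, resting on the joint's shoulders, rivet 14 mm above this point
- stand: ring stand: aluminium plate 96 x 80 mm with a black rubber pad, fixed; origin in the middle of its underside, z up. The ring lies on the pad, 12 mm above the bench, round a brass boss 32 mm across and 5 mm high. On the +x side, under the ring's gap, the pad has a cut-out 26 mm wide (y) and 3 mm deep with room for the pins until the seats are 23 mm apart
- ring: spring steel retaining ring (circlip) for a 40 mm shaft, 3 mm thick, 4.8 mm wide, bore 36.2 mm relaxed, 17 g, lying flat. Origin on its underside, in the middle of the bore as relaxed; x points to the gap between the lugs, z up. It is springy: the frame is that of the back of the ring, whose inner edge stays 18.1 mm behind the origin as the ring is spread; to go over the shaft, put the shaft axis some 20.7 mm ahead of that edge
- lug_a (a point): seat for a plier pin on the ring's end at +y: a notch in the lug's face that looks across the gap, at the ring's top, 28 mm from the origin in x and 7 mm in y at rest. The seats are 14 mm apart relaxed, about 16 mm in the groove; the bore clears the 40 mm shaft from about 30 mm, with room at 32 to 34 mm; over 37 mm the ring is spoilt
- lug_b (a point): the same seat on the ring's end at -y
- vice: blue machine vice on the bench, jaws 84 mm wide and 52 mm high, holding a steel shaft upright with a 80 mm gear on it; fixed. Origin on the bench on the shaft's axis, z up. Its screw points along x
- groove (a point): on the shaft's axis at mid-height of the groove, 84.3 mm above the bench. Groove 4.5 mm high, floor 36.8 mm across, for the 3 mm ring; above it the shaft is 40 mm across for 9 mm, then a 4 mm bevel to its end
- shaft_top (a point): middle of the shaft's upper end, 99.5 mm above the bench, 33 mm across there (bevel 4 mm high up to the full 40 mm)
- collar: brass collar 51 mm across round the shaft on a wave spring. Origin in the middle of its upper face, which free stands 1.3 mm above the groove's middle and hides most of the groove. It goes down 3 mm to a hard stop, against 4 N at first and 8 N at the stop; at the stop a ring lying on it is level with the groove. The ring must not press on it with more than 30 N
- hammer: hammer lying by, to be left alone
- spanner: open-ended spanner lying by, to be left alone
- driver: screwdriver lying by, to be left alone
- spare_bearing: spare ball bearing, 42 mm across, 12 mm high, to be left alone
- oil_can: red oil can, 120 mm high, to be left alone
- tap_wrench: tap wrench lying by, to be left alone
- caliper: steel caliper lying by, to be left alone

How it is judged:
By the outcome, as a careful person would: the job done as asked, in the order asked, and still so for the second after the job is handed in, with the robot touching nothing.
It also fails if it takes over 72 s, if anything falls off the work surface, if the arm or the gripper's body presses on something with over 40 N, if the wrist force passes 120 N, or if a joint passes its speed limit or range.

ROBOT

A 6-joint arm with a two-finger parallel gripper is mounted at the origin on the work surface. World frame = base frame: x ahead of the robot, y to its left, z up, the work surface at z = 0. Lengths are in m, angles in rad, forces in N, time in s.
With the tool pointing down it reaches from about 0.3 to 0.775 m from the base axis. Payload 14.6 kg.
Tool frame: the origin (TCP) lies at the very end of the fingers, on their centre line; the grasp point (between the pads) lies 19 mm behind it; z points along the fingers, y is the line along which they close (so a half turn about z gives the same grasp; the last joint's range is limited). The gripper opens to 94 mm and grips with 3 to 60 N. Pads are 16 mm wide; open, the fingers measure 119 mm over their backs; the gripper's body (75 mm by 177 mm) begins 78 mm behind the grasp point.
Start: joints at [-1.179, 0.3, 1.521, -0, 1.321, -0.067], TCP at [0.244, -0.493, 0.205] pointing down, gripper open.
Joint ranges: [-3.03, 3.03], [-0.79, 2.21], [0.23, 2.52], [-1.04, 4.18], [0, 3.07], [-2.55, 2.55]. Speed limits (rad/s): [2.22, 2.22, 2.57, 3.14, 3.14, 3.14].

INTERFACE

Orientations are given as [roll, pitch, yaw] about the fixed x, y, z axes, in that order (R = Rz(yaw) Ry(pitch) Rx(roll)).
In Python, from station import * gives the robot as it stands.
- The arm moves only by the tool jog_arm, never from a script. Its argument "rows" is a list of rows, each a list of 3 entries, a list of its own where there are three numbers: the shift along the tool's x, y, z in m, then the turn about the tool's z in degrees, then the finger opening in m, from 0 to 0.094. A call has 1 to 12 rows; each row shifts and turns the commanded pose from where the row before left it, along the tool's axes as they then stand; what a row does not reach is not made up. A row lasts 1/12 s, in which the tool goes at most 41.7 mm and 7.16 degrees, less where a joint would pass 70% of its speed; a pose out of reach is approached as far as the arm can. A call is refused whole if a number of a shift passes 0.0417 or a number of a turn 7.16, either way. A call with a gripper value outside its range is refused whole. The fingers move at their own pace and stop on an object; "squeeze" is the grip in N (left out, the last holds). Time passes only in rows, so rows that do not move let the fingers close. It gives the time, the measured TCP pose, the force, the opening and the grip force at its end, in the units of the state.
- get_obs(): the state, without advancing time (a new reading comes with each control period).
- camera(name): name is "side" or "top"; returns a dict with "image" (480x640x3 uint8, red, green, blue), "range_z" (480x640 float32, m along the optical axis (not along the pixel's ray), 0 where there is no reading), "K" (3x3 intrinsics, pixels), "world_from_camera" (4x4, takes a point from camera to world coordinates). Camera axes: x right, y up, looking along -z (the intrinsics and any distortion apply to the point x, -y, -z); pixel columns grow to the right and rows downward; lengths in m; the calibration is good to about 2 mm. A picture is of the moment at which its call begins.
- hand_in(): hands the job in; it is judged then, once.
Trained networks look in a picture, given as the dict that the camera call returned (one of the last four; its "shot" number tells which), for a name from the list of things; names that differ only in an ending like _2 or _b are one class to them, and where a whole thing is asked for, a point or a joint stands for the part that bears it (a point fixed in the world has none). Each returns a list of dicts, best first, with "p" (0 to 1); they miss things now and then, are a little off and sometimes report something else, mostly with a low value. They report only what shows in the picture. A call takes as long as a camera call.
- search_frame(label, picture): "at" ([column, row] as shares, 0 to 1, of the picture: columns of its width, rows of its height, amid what is visible of it).
- spot_point(label, picture): "at" ([column, row] as shares, 0 to 1, of the picture: columns of its width, rows of its height: a listed point, or the origin of a listed thing).
The state is a dict: "time_s": time; "qpos": joint angles; "joint_vel": joint speeds; "tau": joint torques, N m; "ee_pos": TCP position; "eef_rot": TCP orientation; "force": force on the tool from outside, world axes, zero at the start; "moment": the same for the moment, N m; "grip_width": finger opening in m; "grip_force": force on a finger pad.
Only numpy, scipy, OpenCV 4.12 (cv2) and the standard library are available. Lean on these libraries where they do the work, as an engineer would, in place of code of your own. Each camera call takes 0.05 s, during which the arm holds its last target. There are 200 camera calls.

## Working session

There is one attempt and no reset: what is moved stays moved. The work goes in short steps, Python scripts to look and compute and a tool call to move; the robot and the scene stay as the last step left them, time stands still between calls to the robot, and variables do not carry over. Pictures are saved under pics/ and viewed, at most 10 in all, crops included, and the job is handed in when it is done.

Besides the shell and the picture viewer there is one more tool, called after "Request:" as name([rows], argument=value, ...), one row to a line, values as JSON. jog_arm: Moves the arm, as the interface text tells. Its arguments: {"type":"object","properties":{"rows":{"type":"array","items":{"type":"array"}},"squeeze":{"type":"number"}},"required":["rows"]}

```bash
mkdir -p pics; ls
cat > h.py <<'E'
from station import *
import numpy as np, cv2
def ray(pic,u,v):
    K=np.array(pic["K"]);T=np.array(pic["world_from_camera"])
    p=np.array([(u-K[0,2])/K[0,0],-(v-K[1,2])/K[1,1],-1.0])
    return T[:3,3],T[:3,:3]@p
def at_z(pic,u,v,z):
    o,d=ray(pic,u,v); return o+d*(z-o[2])/d[2]
def cloud(pic):
    K=np.array(pic["K"]);T=np.array(pic["world_from_camera"]);r=pic["range_z"]
    v,u=np.mgrid[:480,:640]
    P=np.stack([(u-K[0,2])/K[0,0]*r,-(v-K[1,2])/K[1,1]*r,-r],-1)
    return P@T[:3,:3].T+T[:3,3]
def proj(pic,X):
    K=np.array(pic["K"]);T=np.array(pic["world_from_camera"])
    p=T[:3,:3].T@(np.array(X)-T[:3,3]); return K[0,0]*p[0]/-p[2]+K[0,2],K[1,1]*p[1]/p[2]*1+K[1,2] if 0 else -K[1,1]*p[1]/-p[2]+K[1,2]
def save(pic,n,im=None): cv2.imwrite("pics/"+n,cv2.cvtColor(pic["image"] if im is None else im,cv2.COLOR_RGB2BGR))
E
python3 - <<'E'
from h import *
np.set_printoptions(precision=4,suppress=True)
o=get_obs();print(o)
for n in("top","side"):
    p=camera(n);save(p,n+"0.png");print(n,p["K"],p["world_from_camera"],[k for k in p])
    C=cloud(p)
    for l,z in(("pliers",.098),("slot",.084),("block",0),("ring",.012),("lug_a",.015),("stand",0),("groove",.0843),("shaft_top",.0995),("collar",.0856)):
        for r in spot_point(l,p)[:2]:
            u,v=r["at"][0]*640,r["at"][1]*480
            print(l,round(r["p"],2),round(u,1),round(v,1),at_z(p,u,v,z),C[min(479,int(v)),min(639,int(u))])
E
```

```text
pics
{'time_s': 0.0, 'qpos': array([-1.1786,  0.3005,  1.5216,  0.    ,  1.3207, -0.0666]), 'joint_vel': array([-0.0006, -0.0005,  0.0012, -0.0005, -0.    ,  0.0001]), 'tau': array([ -0.0023, -53.1808, -35.2739,   0.0708,   0.0243,  -0.0001]), 'ee_pos': array([ 0.2435, -0.4929,  0.2049]), 'eef_rot': array([-3.1404, -0.0001,  0.4588]), 'force': array([-0.4566, -0.4322,  0.2676]), 'moment': array([-0.0021, -0.0503,  0.0246]), 'grip_force': 0.0, 'grip_width': 0.09398622493846101}
top [[572.8509   0.     326.0172]
 [  0.     572.8509 234.6924]
 [  0.       0.       1.    ]] [[ 0.0044  0.998  -0.0634  0.5152]
 [-1.      0.0043 -0.0024  0.0079]
 [-0.0021  0.0634  0.998   1.1085]
 [ 0.      0.      0.      1.    ]] ['image', 'range_z', 'K', 'world_from_camera', 'shot']
pliers 0.86 457.6 287.3 [ 0.4879 -0.2212  0.098 ] [ 0.4916 -0.1926  0.22  ]
slot 0.95 458.3 288.4 [ 0.4856 -0.2256  0.084 ] [ 0.4901 -0.1943  0.2194]
slot 0.61 247.3 126.1 [0.7772 0.1541 0.084 ] [0.7917 0.1627 0.028 ]
block 0.95 446.0 283.8 [ 0.4918 -0.2211  0.    ] [ 0.4951 -0.2033  0.086 ]
ring 0.74 205.1 271.1 [0.5142 0.24
[... 907 characters left out ...]
353.1 229.3 [ 0.4897 -0.2284  0.    ] [ 0.4915 -0.183   0.025 ]
ring 0.74 341.0 361.5 [0.5128 0.2381 0.012 ] [0.5145 0.2415 0.0161]
lug_a 0.53 327.7 351.2 [0.5346 0.2192 0.015 ] [0.5357 0.2181 0.0144]
lug_a 0.52 318.5 359.3 [0.5483 0.2389 0.015 ] [0.5491 0.2384 0.0151]
stand 0.94 339.3 369.0 [0.5149 0.2424 0.    ] [0.5157 0.2544 0.0114]
groove 0.94 364.7 254.4 [0.4742 0.0273 0.0843] [0.4766 0.0436 0.0948]
groove 0.26 355.3 198.8 [ 0.4889 -0.2189  0.0843] [ 0.49   -0.2106  0.0901]
shaft_top 0.97 364.7 249.2 [0.4754 0.0342 0.0995] [0.4765 0.0318 0.0985]
shaft_top 0.39 321.3 358.8 [0.5412 0.3291 0.0995] [0.5448 0.2277 0.0077]
collar 0.61 361.6 250.0 [0.4797 0.0137 0.0856] [0.4821 0.0341 0.0996]
```

View pics/top0.png

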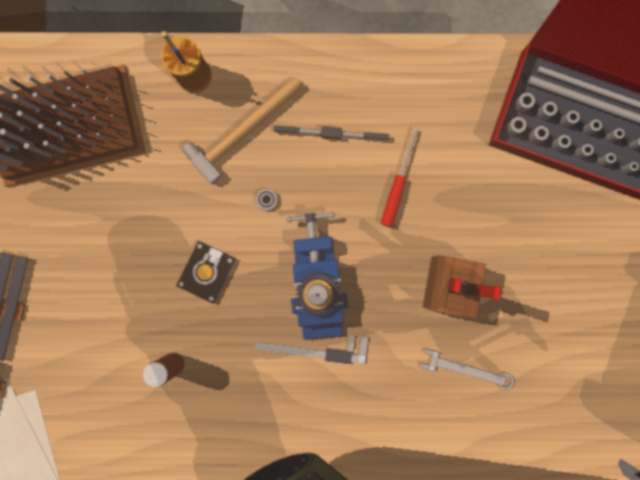

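View pics/side0.png

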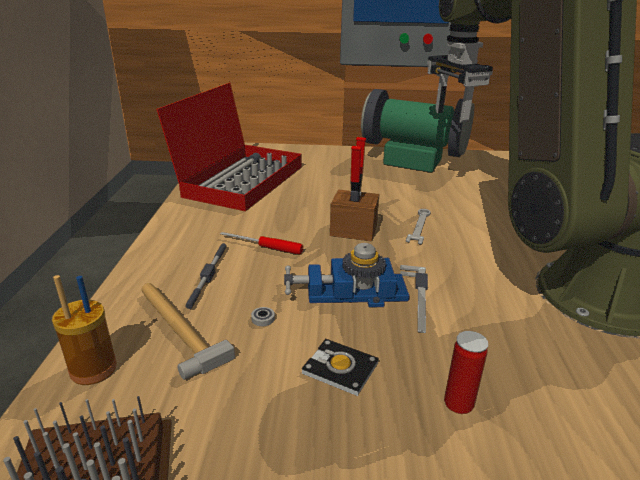

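Run:
```python
from h import *
np.set_printoptions(precision=4,suppress=True)
def rect(P): 
    (c,s,a)=cv2.minAreaRect((P[:,:2]*1000).astype(np.float32)); return np.round(c,1),np.round(s,1),round(a,1),len(P),np.round(P.mean(0)*1000,1)
for n in("top","side"):
    p=camera(n);C=cloud(p).reshape(-1,3);I=p["image"].reshape(-1,3).astype(int)
    def near(x,y,r,z0,z1): 
        d=np.hypot(C[:,0]-x,C[:,1]-y); return (d<r)&(C[:,2]>z0)&(C[:,2]<z1)
    print(n)
    red=(I[:,0]>1.8*I[:,1])&(I[:,0]>110)
    print("block",rect(C[near(.489,-.222,.085,.08,.088)]))
    for z in(.13,.15,.17,.19,.2,.21): 
        m=near(.489,-.222,.1,z,z+.012)
        if m.sum()>5: print("pl",z,rect(C[m]))
    print("stand",rect(C[near(.512,.241,.075,.006,.02)]))
    m=near(.477,.03,.05,.097,.103); print("shaft",rect(C[m]))
    m=near(.477,.03,.04,.082,.09); print("collar",rect(C[m]))
    m=near(.512,.241,.02,.0155,.024)&(I[:,0]>I[:,2]*1.6); print("boss",rect(C[m]))
    im=p["image"]; u,v=(206,271) if n=="top" else (340,364)
    cr=[cv2.resize(im[v-40:v+40,u-50:u+50],(400,320),interpolation=cv2.INTER_CUBIC)]
    u,v=(460,287) if n=="top" else (357,180)
    cr.append(cv2.resize(im[v-40:v+40,u-50:u+50],(400,320),interpolation=cv2.INTER_CUBIC))
    globals()[n+"c"]=np.hstack(cr)
x=np.vstack([topc,sidec]); save(None,"c1.png",cv2.resize(x,(750,600)))
```

```text
top
block (array([ 489.4, -225.3]), array([ 85.9, 100. ]), 79.5, 2154, array([ 489.6, -222.5,   84.4]))
pl 0.13 (array([ 488.6, -221.7]), array([49.9, 18.8]), 82.2, 54, array([ 486.7, -239.5,  135.6]))
pl 0.15 (array([ 489.2, -222.3]), array([54.6, 18.3]), 79.3, 42, array([ 487.7, -233. ,  156. ]))
pl 0.17 (array([ 489.6, -221.8]), array([57.5, 18.5]), 80.4, 43, array([ 487.3, -234.3,  175.5]))
pl 0.19 (array([ 488.6, -221. ]), array([61.4, 17.7]), 81.3, 42, array([ 485.7, -237.2,  196.2]))
pl 0.2 (array([ 488.3, -221.3]), array([63.7, 18.8]), 81.7, 45, array([ 485.9, -241.6,  205.5]))
pl 0.21 (array([ 489.7, -225.1]), array([72.8, 21.9]), 79.0, 190, array([ 489.2, -225.4,  218. ]))
stand (array([508.1, 260.9]), array([114.2, 122.9]), 64.6, 2112, array([512.6, 239.7,  13.2]))
shaft (array([475.1,  24.8]), array([38.6, 36.8]), 0.3, 325, array([474.9,  24.4,  99.8]))
collar (array([474.6,  24.2]), array([49.7, 49.9]), 0.3, 236, array([474.4,  24.4,  86.3]))
boss (array([512.4, 239.2]), array([27.6, 29.9]), 76.2, 177, array([512.7, 239.8,  18.2]))
side
block (array([ 489.5, -223.4]), ar
[... 319 characters left out ...]
 63, array([ 490.5, -208.7,  176.3]))
pl 0.19 (array([ 489.7, -221.6]), array([70.3, 19.4]), 79.9, 76, array([ 489.8, -212.5,  196.2]))
pl 0.2 (array([ 489.5, -222.1]), array([70.1, 20.2]), 79.5, 103, array([ 489.9, -221.5,  206.1]))
pl 0.21 (array([ 488.7, -224.7]), array([74.6, 20.7]), 79.9, 90, array([ 489.5, -220.9,  214.5]))
stand (array([513.7, 240.3]), array([84.2, 97.2]), 64.7, 2362, array([513.3, 245.5,  12.2]))
shaft (array([474.9,  26.4]), array([35.4, 33.7]), 37.9, 154, array([475.1,  27.4,  98.8]))
collar (array([475.8,  32.3]), array([40.2, 51. ]), 82.6, 167, array([476. ,  38.4,  85.3]))
boss (array([514.5, 241.5]), array([27.8, 28.2]), 90.0, 176, array([514.2, 241.8,  16.8]))
```

View pics/c1.png

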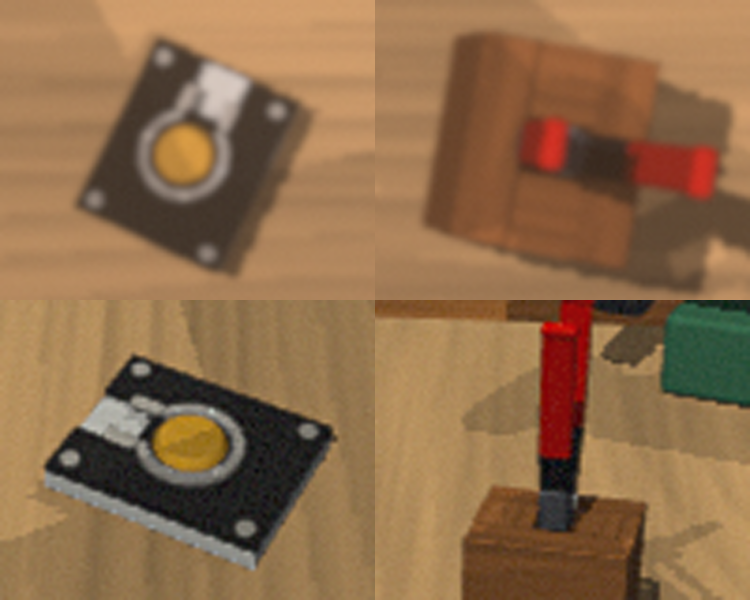

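Request:
jog_arm([
  [[0,0,-0.006],6.1,0.094],
  [[0,0,-0.006],6.1,0.094],
  [[0,0,-0.006],6.1,0.094],
  [[0,0,-0.006],6.1,0.094],
  [[0,0,-0.006],6.1,0.094],
  [[0,0,-0.006],6.1,0.094],
])

```text
time_s: 1.6
ee_pos: [0.2435, -0.4931, 0.2418]
eef_rot: [-3.142, 0.0, -0.185]
force: [-0.1, -0.1, -0.2]
grip_width: 0.0939
grip_force: 0.0
```

Request:
jog_arm([
  [[0.016,-0.026,0],0,0.094],
  [[0.016,-0.026,0],0,0.094],
  [[0.016,-0.026,0],0,0.094],
  [[0.016,-0.026,0],0,0.094],
  [[0.016,-0.026,0],0,0.094],
  [[0.016,-0.026,0],0,0.094],
  [[0.016,-0.026,0],0,0.094],
  [[0.016,-0.026,0],0,0.094],
  [[0.016,-0.026,0],0,0.094],
  [[0.016,-0.026,0],0,0.094],
  [[0.016,-0.026,0],0,0.094],
  [[0.016,-0.023,0],0,0.094],
])

```text
time_s: 2.6
ee_pos: [0.4887, -0.2219, 0.2416]
eef_rot: [3.142, -0.0, -0.18]
force: [0.6, -0.0, 0.6]
grip_width: 0.0939
grip_force: 0.0
```

```bash
cat >> h.py <<'E'
np.set_printoptions(precision=4,suppress=True)
def go(x,y,z,yawdeg=None):
    o=get_obs();p=o["ee_pos"];yw=o["eef_rot"][2];t=yw if yawdeg is None else np.radians(yawdeg)
    d=np.array([x,y,z])-p
    print("t",o["time_s"],"pos",p*1000,"rpy",np.degrees(o["eef_rot"]),"q",o["qpos"],"turn",np.degrees(yw-t))
    print("F",o["force"],"M",o["moment"],"w",o["grip_width"]*1000,"gf",o["grip_force"])
    print("tool delta mm",1000*np.array([np.cos(t)*d[0]+np.sin(t)*d[1],np.sin(t)*d[0]-np.cos(t)*d[1],-d[2]]))
E
python3 -c "
from h import *
go(.4893,-.2235,.174,-10.3)"
```

```text
t 2.6 pos [ 488.6978 -221.9223  241.6135] rpy [179.9985  -0.0156 -10.293 ] q [-0.4945  0.2441  1.5072  0.0001  1.39    1.2559] turn 0.00698434343470382
F [ 0.6457 -0.0116  0.614 ] M [ 0.0405 -0.0123  0.0144] w 93.93667233269439 gf 0.0
tool delta mm [ 0.8746  1.4446 67.6135]
```

Request:
jog_arm([
  [[0.001,0.0014,0.009],0,0.094],
  [[0,0,0.012],0,0.094],
  [[0,0,0.012],0,0.094],
  [[0,0,0.012],0,0.094],
  [[0,0,0.012],0,0.094],
  [[0,0,0.0106],0,0.094],
  [[0,0,0],0,0.08],
  [[0,0,0],0,0.074],
  [[0,0,0],0,0.068],
], squeeze=14)

```text
time_s: 3.35
ee_pos: [0.4887, -0.2253, 0.1745]
eef_rot: [3.141, -0.001, -0.18]
force: [0.1, 0.2, 0.0]
grip_width: 0.0772
grip_force: 0.0
```

Request:
jog_arm([
  [[0,0,0],0,0.064],
  [[0,0,0],0,0.06],
  [[0,0,0],0,0.06],
])

```text
time_s: 3.6
ee_pos: [0.4888, -0.2253, 0.1746]
eef_rot: [3.141, -0.001, -0.18]
force: [0.1, -0.3, 4.2]
grip_width: 0.0712
grip_force: 14.0
```

```bash
python3 -c "
from h import *
go(.4893,-.2235,.174,-10.3)"
```

```text
t 3.6 pos [ 488.8207 -225.2554  174.6121] rpy [179.9687  -0.0766 -10.3121] q [-0.4998  0.3     1.5947 -0.0001  1.2454  1.251 ] turn -0.012141717042910737
F [ 0.0576 -0.2561  4.1571] M [-0.1229  0.0489  0.0118] w 71.18389185720687 gf 13.999975898768753
tool delta mm [ 0.1577 -1.8128  0.6121]
```

Request:
jog_arm([
  [[0,0,-0.003],0,0.06],
  [[0,0,-0.005],0,0.06],
  [[0,0,-0.007],0,0.06],
  [[0,0,-0.009],0,0.06],
  [[0,0,-0.009],0,0.06],
  [[0,0,-0.009],0,0.06],
  [[0,0,-0.009],0,0.06],
  [[0,0,-0.009],0,0.06],
  [[0,0,-0.009],0,0.06],
  [[0,0,-0.009],0,0.06],
  [[0,0,-0.009],0,0.06],
  [[0,0,-0.007],0,0.06],
])

```text
time_s: 4.6
ee_pos: [0.4886, -0.2251, 0.269]
eef_rot: [3.141, -0.001, -0.18]
force: [0.3, 0.2, -2.3]
grip_width: 0.0711
grip_force: 14.0
```

Run:
```python
from h import *
go(.5137,.2405,.27,-25.3)
a=camera("side");b=camera("top")
for p in(a,b):
    for r in spot_point("pliers",p)[:2]:
        u,v=r["at"][0]*640,r["at"][1]*480; print(p["shot"],r["p"],u,v,at_z(p,u,v,.193))
```

```text
t 4.6 pos [ 488.6046 -225.0815  269.0303] rpy [179.9892  -0.0341 -10.3142] q [-0.4998  0.2312  1.4602  0.      1.4496  1.251 ] turn 14.985849177367466
F [ 0.3095  0.1644 -2.2836] M [ 0.0496 -0.0349  0.0064] w 71.09821686373304 gf 13.999519050121307
tool delta mm [-176.2816 -431.6488   -0.9697]
5 0.98 360.512 155.904 [ 0.4835 -0.2036  0.193 ]
5 0.74 326.08 349.68 [0.5336 0.4157 0.193 ]
```

Request:
jog_arm([
  [[0,0,0],5,0.06],
  [[0,0,0],5,0.06],
  [[0,0,0],5,0.06],
  [[-0.006,-0.015,0],0,0.06],
  [[-0.012,-0.0295,0],0,0.06],
  [[-0.014,-0.034,0],0,0.06],
  [[-0.014,-0.034,0],0,0.06],
  [[-0.014,-0.034,0],0,0.06],
  [[-0.014,-0.034,0],0,0.06],
  [[-0.014,-0.034,0],0,0.06],
  [[-0.014,-0.034,0],0,0.06],
  [[-0.014,-0.034,0],0,0.06],
])

```text
time_s: 5.8
ee_pos: [0.504, 0.0817, 0.2673]
eef_rot: [3.141, 0.001, -0.442]
force: [0.7, -0.6, -1.9]
grip_width: 0.0711
grip_force: 14.0
```

Request:
jog_arm([
  [[-0.014,-0.034,0],0,0.06],
  [[-0.014,-0.034,0],0,0.06],
  [[-0.014,-0.034,0],0,0.06],
  [[-0.012,-0.029,0],0,0.06],
  [[-0.007,-0.018,0],0,0.06],
  [[-0.003,-0.0085,0.01],0,0.06],
  [[0,0,0.015],0,0.06],
  [[0,0,0.015],0,0.06],
  [[0,0,0.01],0,0.06],
  [[0,0,0],0,0.06],
])

```text
time_s: 6.63
ee_pos: [0.5131, 0.2487, 0.2149]
eef_rot: [3.138, 0.003, -0.442]
force: [-0.1, 0.3, -3.2]
grip_width: 0.071
grip_force: 14.0
```

Run:
```python
from h import *
go(.5137,.2405,.27,-25.3)
for n in("side","top"):
    p=camera(n);save(p,n+"2.png")
    for l,z in(("ring",.012),("lug_a",.015),("stand",0),("pliers",.155)):
      for r in spot_point(l,p)[:3]:
        u,v=r["at"][0]*640,r["at"][1]*480; print(n,l,round(r["p"],2),round(u,1),round(v,1),at_z(p,u,v,z))
    im=p["image"]; u,v=(206,271) if n=="top" else (340,330)
    globals()[n+"c"]=cv2.resize(im[v-60:v+60,u-40:u+40],(400,600),interpolation=cv2.INTER_CUBIC)
save(None,"c2.png",np.hstack([topc,sidec]))
```

```text
t 6.6333 pos [513.1223 248.6827 214.8579] rpy [179.8064   0.1708 -25.3495] q [ 0.3871  0.3409  1.4451 -0.0001  1.3601  2.4003] turn -0.04951805262164367
F [-0.104   0.2865 -3.2345] M [ 0.0453  0.0927 -0.0013] w 71.00927904265565 gf 13.999480688944459
tool delta mm [  4.0192   7.1509 -55.1421]
side ring 0.81 341.7 361.2 [0.5117 0.2374 0.012 ]
side lug_a 0.66 325.9 349.5 [0.5376 0.2154 0.015 ]
side lug_a 0.65 318.2 360.7 [0.5486 0.2421 0.015 ]
side stand 0.57 341.7 369.1 [0.5112 0.2424 0.    ]
side pliers 0.6 346.1 299.9 [0.5107 0.2701 0.155 ]
side pliers 0.41 457.4 398.8 [0.3902 0.4407 0.155 ]
side pliers 0.35 420.5 289.9 [0.4049 0.2381 0.155 ]
top ring 0.58 206.7 268.0 [0.5202 0.2384 0.012 ]
top lug_a 0.61 214.6 261.7 [0.5322 0.2229 0.015 ]
top lug_a 0.59 321.4 354.6 [0.3578 0.0183 0.015 ]
top lug_a 0.56 312.6 295.8 [0.4682 0.0356 0.015 ]
top stand 0.61 450.3 287.3 [ 0.4852 -0.2293  0.    ]
top stand 0.59 205.1 273.7 [0.5092 0.2438 0.    ]
top pliers 0.22 322.4 352.7 [0.3811 0.0154 0.155 ]
```

View pics/c2.png

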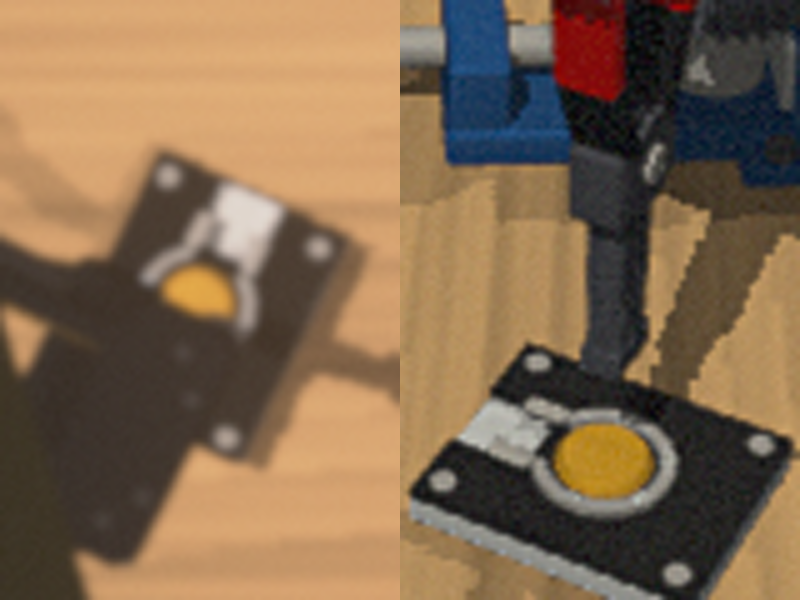

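Run:
```python
from h import *
def ov(n,S,u0,v0,w,h,poses):
    p=camera(n); im=p["image"][v0:v0+h,u0:u0+w]; im=cv2.resize(im,(w*S,h*S),interpolation=cv2.INTER_CUBIC)
    for (x,y,yaw),col in poses:
        c,s=np.cos(np.radians(yaw)),np.sin(np.radians(yaw))
        W=lambda a,b,z:np.array([x+c*a-s*b,y+s*a+c*b,z])/1000
        pt=lambda a,b,z:tuple(int(round(q)) for q in ((np.array(proj(p,W(a,b,z)))-[u0,v0]+.5)*S))
        t=np.radians(np.arange(24,337,4))
        for r in(18.1,22.9): cv2.polylines(im,[np.array([pt(r*np.cos(k),r*np.sin(k),15) for k in t])],False,col,1)
        for b in(7,-7): cv2.circle(im,pt(28,b,15),2,col,-1)
        cv2.polylines(im,[np.array([pt(a,b,12) for a,b in((48,40),(48,-40),(-48,-40),(-48,40))])],True,col,1)
        cv2.circle(im,pt(0,0,17),2,col,-1)
    o=get_obs()["ee_pos"]*1000
    e=(np.array(proj(p,(o-[0,0,155.1])/1000))-[u0,v0]+.5)*S; cv2.circle(im,tuple(int(q) for q in e),3,(0,255,255),-1)
    e=(np.array(proj(p,(o-[0,0,76])/1000))-[u0,v0]+.5)*S; cv2.circle(im,tuple(int(q) for q in e),3,(0,255,255),-1)
    return im
P=[((513.7,240.3,-25.3),(0,255,0))]
save(None,"o1.png",np.hstack([ov("side",7,292,290,100,80,P)]));
```

```text
(no output)
```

View pics/o1.png

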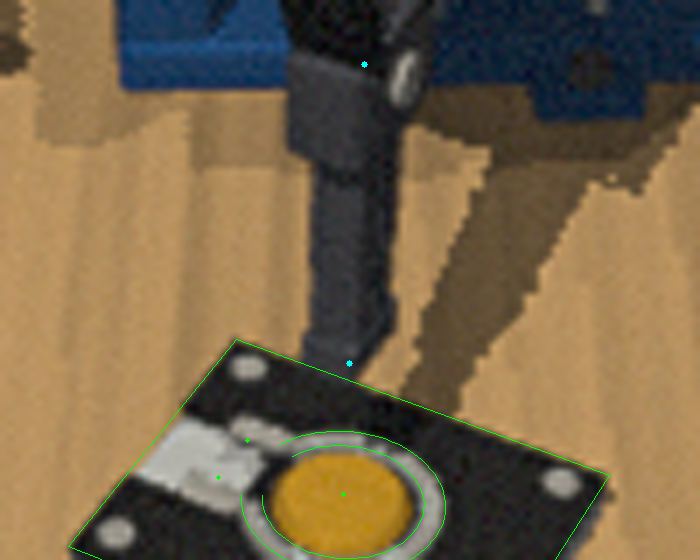

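Request:
jog_arm([
  [[0.006,0.001,0.003],0,0.068],
  [[0.008,0.002,0.007],0,0.067],
  [[0.008,0.002,0.007],0,0.066],
  [[0.006,0.001,0.007],0,0.0655],
  [[0.004,0.001,0.006],0,0.0655],
  [[0,0,0.003],0,0.0655],
  [[0,0,0],0,0.0655],
  [[0,0,0],0,0.0655],
], squeeze=60)

```text
time_s: 7.85
ee_pos: [0.5398, 0.2297, 0.1848]
eef_rot: [3.141, 0.0, -0.442]
force: [0.6, -0.5, -1.3]
grip_width: 0.0662
grip_force: 20.1
```

```bash
cat >> h.py <<'E'
def ov(n,S,u0,v0,w,h,poses,zr=15,pins=None,sink=0):
    p=camera(n); im=p["image"][v0:v0+h,u0:u0+w]; im=cv2.resize(im,(w*S,h*S),interpolation=cv2.INTER_CUBIC)
    px=lambda X:tuple(int(round(q)) for q in ((np.array(proj(p,np.array(X)/1000))-[u0,v0]+.5)*S))
    for (x,y,yaw),col in poses:
        c,s=np.cos(np.radians(yaw)),np.sin(np.radians(yaw))
        pt=lambda a,b,z:px([x+c*a-s*b,y+s*a+c*b,z])
        t=np.radians(np.arange(24,337,4))
        for r in(18.1,22.9): cv2.polylines(im,[np.array([pt(r*np.cos(k),r*np.sin(k),zr) for k in t])],False,col,1)
        for b in(7,-7): cv2.circle(im,pt(28,b,zr),2,col,-1)
    o=get_obs();e=o["ee_pos"]*1000;yw=o["eef_rot"][2]
    if pins is not None:
        for sg in(1,-1):
            q=e+sg*pins/2*np.array([np.sin(yw),-np.cos(yw),0])
            cv2.line(im,px(q-[0,0,155.1+sink]),px(q-[0,0,151+sink]),(0,255,255),1)
    return im,p
E
python3 - <<'E'
from h import *
go(.539,.2283,.182,-25.3)
im,p=ov("side",10,300,310,70,60,[((513.7,240.3,-25.3),(0,255,0))],pins=8,sink=.9)
save(None,"o2.png",im)
E
```

```text
t 7.85 pos [539.7923 229.7457 184.7742] rpy [179.9945   0.0123 -25.3115] q [0.3399 0.3981 1.438  0.0001 1.3057 2.3525] turn -0.01148766937479737
F [ 0.5751 -0.4631 -1.3262] M [ 0.061  -0.0396  0.0354] w 66.2245565288637 gf 20.1316642051097
tool delta mm [-0.0985  1.6456  2.7742]
```

View pics/o2.png

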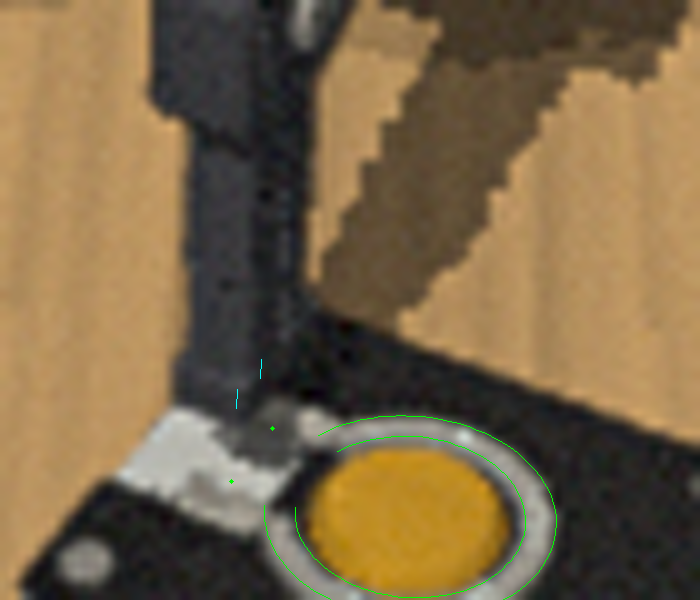

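Request:
jog_arm([
  [[0,0.0008,0.003],0,0.0655],
  [[0,0.0008,0.003],0,0.0655],
  [[0,0,0.003],0,0.0655],
  [[0,0,0.003],0,0.0655],
  [[0,0,0.0015],0,0.0655],
  [[0,0,0],0,0.0655],
  [[0,0,0],0,0.0655],
])

```text
time_s: 8.48
ee_pos: [0.5392, 0.2282, 0.1713]
eef_rot: [3.142, 0.0, -0.442]
force: [-0.3, 0.1, -1.5]
grip_width: 0.066
grip_force: 20.1
```

Run:
```python
from h import *
go(.539,.2283,.1685,-25.3)
```

```text
t 8.4833 pos [539.1904 228.245  171.3215] rpy [179.9995   0.0035 -25.3132] q [0.3379 0.407  1.4577 0.     1.2769 2.3505] turn -0.013174620401243734
F [-0.265   0.1236 -1.4894] M [ 0.0749  0.0345 -0.005 ] w 65.97598192985575 gf 20.13046014122665
tool delta mm [-0.1957  0.0317  2.8215]
```

Request:
jog_arm([
  [[0,0,0.001],0,0.0655],
  [[0,0,0.001],0,0.0655],
  [[0,0,0.0008],0,0.0655],
  [[0,0,0],0,0.0655],
])

```text
time_s: 8.82
ee_pos: [0.5391, 0.2282, 0.1684]
eef_rot: [3.141, 0.0, -0.442]
force: [-0.2, -0.2, -3.6]
grip_width: 0.066
grip_force: 20.1
```

Request:
jog_arm([
  [[0,0,0],0,0.0645],
  [[0,0,0],0,0.0635],
  [[0,0,0],0,0.0625],
  [[0,0,0],0,0.0625],
])

```text
time_s: 9.15
ee_pos: [0.5392, 0.2282, 0.1686]
eef_rot: [-3.141, -0.0, -0.442]
force: [0.0, 0.0, -3.3]
grip_width: 0.0627
grip_force: 21.0
```

Request:
jog_arm([
  [[0,0,0],0,0.0615],
  [[0,0,0],0,0.0605],
  [[0,0,0],0,0.0605],
])

```text
time_s: 9.4
ee_pos: [0.5392, 0.2282, 0.1686]
eef_rot: [3.142, 0.0, -0.442]
force: [0.4, 0.5, -1.4]
grip_width: 0.0611
grip_force: 21.5
```

Request:
jog_arm([
  [[0,0,0],0,0.0595],
  [[0,0,0],0,0.0585],
  [[0,0,0],0,0.0585],
])

```text
time_s: 9.65
ee_pos: [0.5392, 0.2282, 0.1686]
eef_rot: [-3.142, -0.0, -0.442]
force: [0.5, -0.6, -1.4]
grip_width: 0.0592
grip_force: 22.1
```

Request:
jog_arm([
  [[0,0,0],0,0.0575],
  [[0,0,0],0,0.0565],
  [[0,0,0],0,0.0565],
])

```text
time_s: 9.9
ee_pos: [0.5392, 0.2282, 0.1685]
eef_rot: [-3.142, 0.0, -0.442]
force: [-0.1, 0.0, -2.8]
grip_width: 0.0572
grip_force: 22.7
```

Request:
jog_arm([
  [[0,0,0],0,0.0555],
  [[0,0,0],0,0.0545],
  [[0,0,0],0,0.0545],
])

```text
time_s: 10.15
ee_pos: [0.5392, 0.2282, 0.1686]
eef_rot: [-3.142, 0.0, -0.442]
force: [0.1, 0.1, -1.4]
grip_width: 0.0553
grip_force: 23.4
```

Run:
```python
from h import *
go(.539,.2283,.1675,-25.3)
im,p=ov("side",10,300,310,70,60,[],pins=None)
save(None,"o3.png",im)
```

```text
t 10.15 pos [539.1908 228.2277 168.5554] rpy [-179.9965    0.0009  -25.3138] q [0.3378 0.4094 1.461  0.0001 1.2712 2.3504] turn -0.013823695944438956
F [ 0.1065  0.0518 -1.395 ] M [ 0.1332 -0.0066 -0.0276] w 55.27876930434103 gf 23.438806235790253
tool delta mm [-0.2034  0.0162  1.0554]
```

View pics/o3.png

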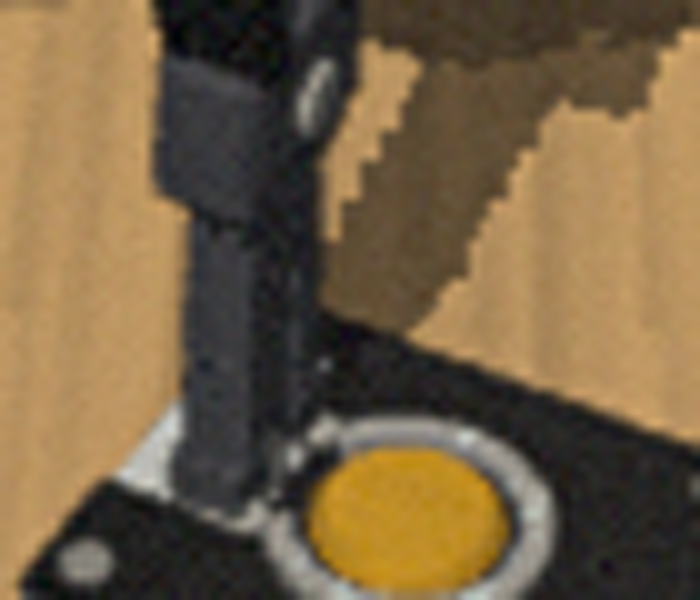

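Request:
jog_arm([
  [[0,0,0],0,0.0535],
  [[0,0,0],0,0.0525],
  [[0,0,0],0,0.0525],
  [[0,0,0],0,0.0525],
])

```text
time_s: 10.53
ee_pos: [0.5392, 0.2283, 0.1687]
eef_rot: [-3.141, -0.0, -0.442]
force: [0.3, 0.7, -1.1]
grip_width: 0.0533
grip_force: 26.3
```

Request:
jog_arm([
  [[0,0,0],0,0.0515],
  [[0,0,0],0,0.0505],
  [[0,0,0],0,0.0505],
  [[0,0,0],0,0.0505],
])

```text
time_s: 10.87
ee_pos: [0.5393, 0.2282, 0.1687]
eef_rot: [-3.141, -0.0, -0.442]
force: [0.6, 0.7, 0.6]
grip_width: 0.051
grip_force: 27.8
```

Request:
jog_arm([
  [[0,0,-0.0002],0,0.0495],
  [[0,0,-0.0002],0,0.0485],
  [[0,0,-0.0002],0,0.0475],
  [[0,0,0],0,0.0475],
  [[0,0,0],0,0.0475],
])

```text
time_s: 11.28
ee_pos: [0.5392, 0.2282, 0.169]
eef_rot: [3.141, 0.0, -0.442]
force: [0.9, 0.0, -1.4]
grip_width: 0.0482
grip_force: 32.3
```

Request:
jog_arm([
  [[0,0,-0.001],0,0.0475],
  [[0,0,-0.002],0,0.0475],
  [[0,0,-0.003],0,0.0475],
  [[0,0,-0.004],0,0.0475],
  [[0,0,-0.004],0,0.0475],
  [[0,0,-0.004],0,0.0475],
  [[0,0,-0.004],0,0.0475],
  [[0,0,-0.004],0,0.0475],
  [[0,0,-0.002],0,0.0475],
  [[0,0,0],0,0.0475],
])

```text
time_s: 12.12
ee_pos: [0.5394, 0.2283, 0.1978]
eef_rot: [-3.141, -0.001, -0.442]
force: [0.1, 0.6, -2.1]
grip_width: 0.048
grip_force: 32.0
```

Run:
```python
from h import *
go(.539,.2283,.1675,-25.3)
im,p=ov("side",8,290,290,100,75,[])
save(None,"o4.png",im)
```

```text
t 12.1167 pos [539.3607 228.2966 197.7824] rpy [-179.9638   -0.0359  -25.3122] q [0.3379 0.385  1.4255 0.     1.3303 2.3504] turn -0.012226354191556833
F [ 0.0708  0.5722 -2.0858] M [ 0.0712 -0.0258 -0.0208] w 48.02009341655614 gf 32.0119446516037
tool delta mm [-0.3275  0.151  30.2824]
```

View pics/o4.png

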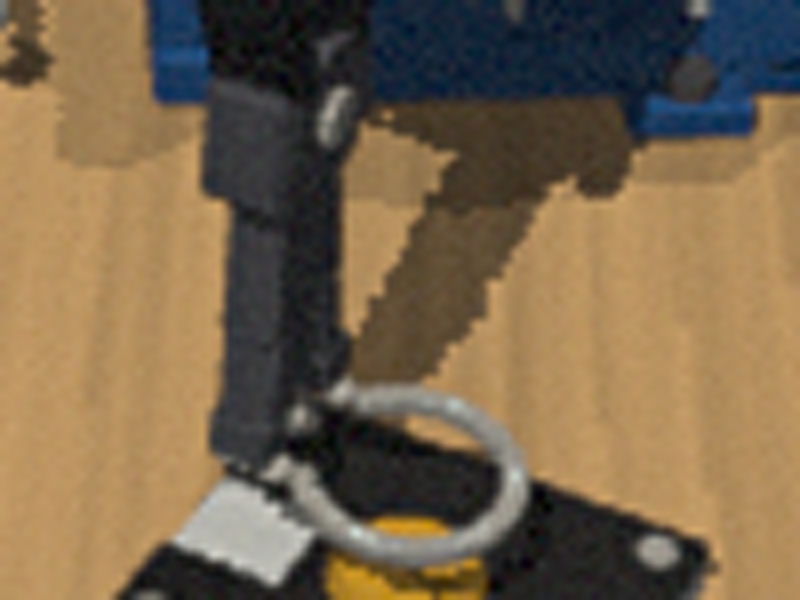

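Request:
jog_arm([
  [[0,0,-0.004],0,0.0475],
  [[0,0,-0.008],0,0.0475],
  [[0,0,-0.012],0,0.0475],
  [[0,0,-0.013],0,0.0475],
  [[0,0,-0.013],0,0.0475],
  [[0,0,-0.013],0,0.0475],
  [[0,0,-0.009],0,0.0475],
  [[0,0,-0.004],0,0.0475],
  [[0,0,0],0,0.0475],
])

```text
time_s: 12.92
ee_pos: [0.5394, 0.2283, 0.2744]
eef_rot: [-3.14, -0.001, -0.442]
force: [-0.1, 0.3, -3.4]
grip_width: 0.0478
grip_force: 32.0
```

Request:
jog_arm([
  [[0.002,0.008,0],0,0.0475],
  [[0.004,0.016,0],0,0.0475],
  [[0.006,0.023,0],0,0.0475],
  [[0.006,0.024,0],0,0.0475],
  [[0.006,0.024,0],0,0.0475],
  [[0.006,0.024,0],0,0.0475],
  [[0.006,0.024,0],0,0.0475],
  [[0.006,0.023,0],0,0.0475],
  [[0.005,0.02,0],0,0.0475],
  [[0.004,0.015,0],0,0.0475],
  [[0.002,0.009,0],0,0.0475],
  [[0,0,0],0,0.0475],
])

```text
time_s: 13.92
ee_pos: [0.4968, 0.0143, 0.2727]
eef_rot: [3.141, 0.001, -0.444]
force: [-0.0, -0.3, -2.4]
grip_width: 0.0481
grip_force: 32.0
```

Request:
jog_arm([
  [[0,0,0],0,0.0455],
  [[0,0,0],0,0.0435],
  [[0,0,0],0,0.0415],
  [[0,0,0],0,0.0395],
  [[0,0,0],0,0.0385],
  [[0,0,0],0,0.038],
  [[0,0,0],0,0.038],
  [[0,0,0],0,0.038],
])

```text
time_s: 14.58
ee_pos: [0.4973, 0.0158, 0.2731]
eef_rot: [-3.142, 0.0, -0.442]
force: [0.3, -0.1, -2.0]
grip_width: 0.0391
grip_force: 46.4
```

Run:
```python
from h import *
go(.4975,.0153,.272,-25.3)
o=get_obs();e=o["ee_pos"]
p=camera("side");C=cloud(p)
for l in("ring","lug_a"):
    for r in spot_point(l,p)[:3]:
        u,v=r["at"][0]*640,r["at"][1]*480; print(l,round(r["p"],2),round(u,1),round(v,1),at_z(p,u,v,e[2]-.155)*1000)
I=p["image"].astype(int);sat=I.max(2)-I.min(2)
m=(sat<45)&(I.mean(2)>90)&(np.hypot(C[...,0]-.475,C[...,1]-.026)<.045)&(C[...,2]>.104)&(C[...,2]<.135)
P=C[m]*1000;print(len(P))
c=P.mean(0);U,S,V=np.linalg.svd(P-c);print(c,S/np.sqrt(len(P)),V[2])
print(cv2.minAreaRect(P[:,:2].astype(np.float32)))
(cc,rr)=cv2.minEnclosingCircle(P[:,:2].astype(np.float32));print(cc,rr)
m=(C[...,2]>.097)&(C[...,2]<.1025)&(np.hypot(C[...,0]-.475,C[...,1]-.026)<.03); print("shaft vis",m.sum(),C[m].mean(0)*1000)
im,p=ov("side",8,315,190,100,75,[])
save(None,"o5.png",im)
```

```text
t 14.5833 pos [497.3152  15.8279 273.1424] rpy [-179.9971    0.0009  -25.304 ] q [-0.0418  0.1362  1.5626  0.0001  1.4428  1.9706] turn -0.0039762075844223645
F [ 0.3238 -0.1238 -2.031 ] M [0.0174 0.0546 0.0147] w 39.0721062847959 gf 46.42287790775299
tool delta mm [0.3927 0.3983 1.1424]
ring 0.7 362.0 292.1 [485.0748 197.3337 118.1424]
ring 0.63 368.5 239.6 [469.4224  30.8924 118.1424]
lug_a 0.61 261.9 321.2 [627.8454 279.0287 118.1424]
lug_a 0.57 356.7 230.6 [490.5444  -2.1701 118.1424]
lug_a 0.39 351.2 241.1 [501.0646  38.9481 118.1424]
139
[473.196   30.0693 115.4891] [18.0506 14.2916  1.1431] [ 0.0498 -0.0181 -0.9986]
((473.02703857421875, 27.118995666503906), (52.822357177734375, 49.3931884765625), 50.54168701171875)
(478.7171936035156, 26.273250579833984) 30.261201858520508
shaft vis 114 [475.5185  29.6958  98.7382]
```

View pics/o5.png

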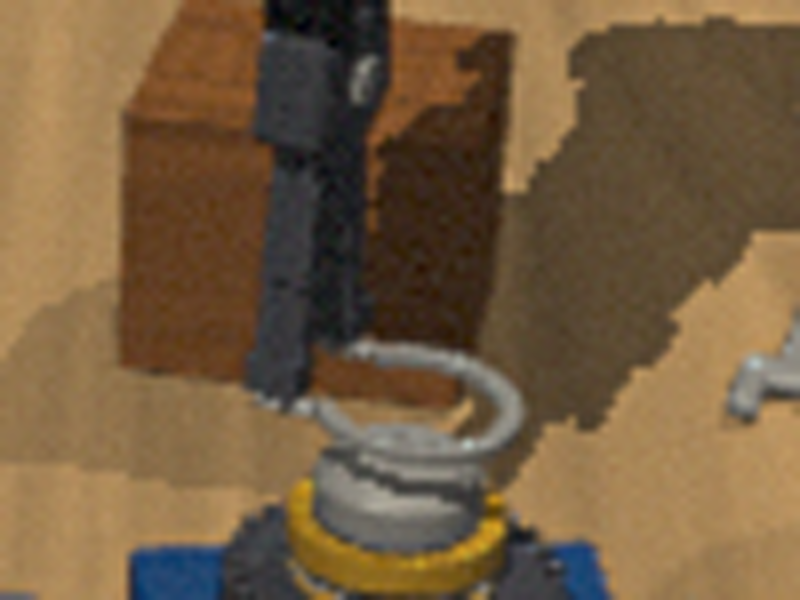

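Run:
```python
from h import *
from scipy.optimize import least_squares
o=get_obs();e=o["ee_pos"]*1000;yw=o["eef_rot"][2]
Q=[];SH=[]
for k in range(6):
    p=camera("side");C=cloud(p)*1000
    I=p["image"].astype(int);sat=I.max(2)-I.min(2)
    a=(C[...,0]-e[0])*np.cos(yw)+(C[...,1]-e[1])*np.sin(yw);b=-(C[...,0]-e[0])*np.sin(yw)+(C[...,1]-e[1])*np.cos(yw)
    m=(sat<50)&(I.mean(2)>95)&(a>-60)&(a<15)&(abs(b)<40)&(C[...,2]>107)&(C[...,2]<124)
    Q.append(np.c_[a[m],b[m],C[m][:,2]])
    m=(C[...,2]>97.5)&(C[...,2]<101.5)&(np.hypot(C[...,0]-475,C[...,1]-26)<30)&(sat<50);SH.append(C[m])
Q=np.vstack(Q);SH=np.vstack(SH)
print(len(Q))
arc=Q[Q[:,0]<-10]
f=least_squares(lambda q:np.hypot(arc[:,0]-q[0],arc[:,1]-q[1])-q[2],[-25,0,22],loss="soft_l1");print("circle",f.x,"back inner a",f.x[0]-f.x[2]+2.4,"rms",np.sqrt(np.mean(f.fun**2)))
A=np.c_[Q[:,:2],np.ones(len(Q))];print("plane",np.linalg.lstsq(A,Q[:,2],rcond=None)[0])
for a0 in range(-50,12,4):
    s=Q[(Q[:,0]>=a0)&(Q[:,0]<a0+4)]
    if len(s): 
        n=s[s[:,1]<0];q=s[s[:,1]>=0]
        g=lambda t:np.round([t[:,1].min(),np.median(t[:,1]),t[:,1].max(),t[:,2].mean()],1) if len(t) else None
        print(a0,len(s),g(n),g(q))
c=[474.9,26.4];d=np.array(c)-e[:2];print("shaft in frame",d@[np.cos(yw),np.sin(yw)],d@[-np.sin(yw),np.cos(yw)])
x=least_squares(lambda q:np.maximum(np.hypot(SH[:,0]-q[0],SH[:,1]-q[1])-17.2,0),[475,26.4]).x;print("shaft",x,len(SH),SH.min(0),SH.max(0))
```

```text
790
circle [-27.3142   0.8631  22.0298] back inner a -46.94400543713226 rms 1.9298155477298955
plane [  0.056   -0.0049 117.2353]
-50 86 [-14.2  -5.2  -0.2 114.8] [  0.3   6.9  14.6 114.8]
-46 69 [-18.4 -12.2  -6.1 114.5] [  3.1  13.   19.8 114.6]
-42 61 [-21.9 -17.8 -14.6 115. ] [  8.6  19.4  23.8 114.9]
-38 59 [-23.6 -19.2 -14.5 115.2] [ 17.7  21.7  24.8 115. ]
-34 73 [-23.6 -20.7 -17.  115.6] [ 16.7  21.9  26.3 114.8]
-30 67 [-25.4 -21.6 -17.8 115.7] [ 17.6  22.6  27.3 115.6]
-26 65 [-23.9 -20.7 -16.9 115.6] [ 16.1  22.6  26.  115.7]
-22 71 [-24.  -19.8 -15.8 116. ] [ 17.8  21.8  24.1 116. ]
-18 72 [-22.3 -17.2 -12.5 117.2] [ 14.6  20.1  22.8 116.3]
-14 62 [-23.9 -15.2 -12.  117.1] [ 10.8  16.3  22.3 116.6]
-10 43 [-17.9 -14.8 -11.6 116.9] [ 11.4  16.8  21.1 117.1]
-6 20 [-19.2 -15.4 -13.7 117. ] [ 14.2  17.7  19.4 116.3]
-2 11 None [ 17.1  19.1  23.1 116.9]
2 12 None [ 17.4  19.2  21.4 117.2]
shaft in frame -24.814648561367466 0.07307763857377185
shaft [475.157   26.4843] 626 [456.0698   7.7251  97.5036] [493.0121  45.3701 101.2939]
```

Request:
jog_arm([
  [[0,0,0],0,0.0365],
  [[0,0,0],0,0.035],
  [[0,0,0],0,0.0335],
  [[0,0,0],0,0.032],
  [[0,0,0],0,0.032],
  [[0,0,0],0,0.032],
])

```text
time_s: 15.58
ee_pos: [0.4973, 0.0157, 0.2732]
eef_rot: [-3.142, -0.0, -0.442]
force: [0.2, -0.0, -3.0]
grip_width: 0.0334
grip_force: 51.0
```

```bash
cat > m.py <<'E'
from h import *
from scipy.optimize import least_squares
def meas(zlo=107,zhi=124,N=6):
    o=get_obs();e=o["ee_pos"]*1000;yw=o["eef_rot"][2];Q=[]
    for k in range(N):
        p=camera("side");C=cloud(p)*1000
        I=p["image"].astype(int);sat=I.max(2)-I.min(2)
        a=(C[...,0]-e[0])*np.cos(yw)+(C[...,1]-e[1])*np.sin(yw);b=-(C[...,0]-e[0])*np.sin(yw)+(C[...,1]-e[1])*np.cos(yw)
        m=(sat<50)&(I.mean(2)>95)&(a>-60)&(a<15)&(abs(b)<40)&(C[...,2]>zlo)&(C[...,2]<zhi)
        Q.append(np.c_[a[m],b[m],C[m][:,2]])
    Q=np.vstack(Q);arc=Q[Q[:,0]<-14]
    f=least_squares(lambda q:np.hypot(arc[:,0]-q[0],arc[:,1]-q[1])-q[2],[-25,0,22],loss="soft_l1");print("circle",f.x,"back inner a",f.x[0]-f.x[2]+2.4)
    A=np.c_[Q[:,:2],np.ones(len(Q))];print("plane",np.linalg.lstsq(A,Q[:,2],rcond=None)[0])
    for a0 in range(-50,12,4):
        s=Q[(Q[:,0]>=a0)&(Q[:,0]<a0+4)]
        if len(s) and (a0<-45 or a0>-15 or a0==-26): 
            n=s[s[:,1]<0];q=s[s[:,1]>=0]
            g=lambda t:np.round([t[:,1].min(),np.median(t[:,1]),t[:,1].max(),t[:,2].mean()],1) if len(t) else None
            print(a0,len(s),g(n),g(q))
    d=np.array([475.1,26.4])-e[:2];print("shaft in frame",d@[np.cos(yw),np.sin(yw)],d@[-np.sin(yw),np.cos(yw)])
E
python3 - <<'E'
from m import *
go(.4975,.0153,.272,-25.3);meas()
E
```

```text
t 15.5833 pos [497.3114  15.7366 273.1595] rpy [-179.9973   -0.002   -25.3138] q [-0.042   0.1362  1.5626  0.      1.4428  1.9706] turn -0.013753085156038923
F [ 0.1849 -0.0314 -3.0058] M [ 0.0783 -0.0203 -0.0018] w 33.37550434199083 gf 50.988969770260155
tool delta mm [0.3571 0.3141 1.1595]
circle [-26.9069   0.7968  22.7831] back inner a -47.28998480485252
plane [  0.0634  -0.0079 117.1474]
-50 82 [-13.3  -6.   -0.  114.4] [  0.4   7.5  15.7 114.6]
-46 86 [-18.3 -13.6  -9.6 114.4] [  7.5  15.8  21.3 113.8]
-26 71 [-24.9 -21.  -17.6 116. ] [ 17.1  23.6  27.1 115.5]
-14 51 [-20.6 -17.6 -14.  117. ] [ 14.3  18.   23.7 116.8]
-10 47 [-21.7 -16.6 -14.9 117.2] [ 13.3  18.5  21.  116.5]
-6 23 [-19.1 -17.8 -13.9 116.5] [ 14.   19.8  23.7 117.1]
-2 8 None [ 20.2  21.3  22.  116. ]
2 12 None [ 19.2  21.6  23.7 117.2]
shaft in frame -24.638064324965065 0.1424653572104818
```

Request:
jog_arm([
  [[0.0007,0.0002,0.001],0,0.031],
  [[0.0007,0.0001,0.002],0,0.03],
  [[0,0,0.003],0,0.0295],
  [[0,0,0.002],0,0.0295],
  [[0,0,0.001],0,0.0295],
  [[0,0,0],0,0.0295],
])

```text
time_s: 16.38
ee_pos: [0.4983, 0.0149, 0.2638]
eef_rot: [3.141, 0.001, -0.442]
force: [0.0, 0.2, -2.1]
grip_width: 0.0305
grip_force: 52.8
```

Run:
```python
from m import *
go(.4975,.0153,.2422,-25.3);meas(zlo=103,zhi=120)
```

```text
t 16.3833 pos [498.3293  14.8787 263.7758] rpy [179.9889   0.0309 -25.3095] q [-0.0436  0.1439  1.5753  0.      1.423   1.9689] turn -0.009458519775695475
F [ 0.0136  0.1906 -2.0712] M [ 0.1603  0.0417 -0.0289] w 30.473918210578294 gf 52.80876285396516
tool delta mm [-0.9298 -0.0265 21.5758]
circle [-26.4242   0.6849  22.9354] back inner a -46.95963057349541
plane [  0.0608  -0.0009 108.0651]
-50 85 [-13.1  -7.   -0.2 105.1] [  0.1   7.5  17.6 105.4]
-46 75 [-18.7 -14.1  -9.4 105.6] [  8.5  15.   20.2 105.2]
-26 61 [-26.2 -21.6 -16.5 106.5] [ 18.7  23.7  27.2 106.8]
-14 48 [-24.3 -17.7 -13.9 107.6] [ 15.1  17.4  22.5 107.5]
-10 56 [-22.9 -17.9 -13.6 108. ] [ 14.5  18.6  23.6 107.7]
-6 31 [-19.2 -17.4 -13.3 107.4] [ 18.1  20.8  23.5 108. ]
-2 12 None [ 19.3  22.2  25.3 107.6]
2 16 None [ 19.7  22.7  24.8 107.9]
shaft in frame -25.92503965306383 0.48473884365344505
```

Request:
jog_arm([
  [[0,0,0.0015],0,0.0295],
  [[0,0,0.0015],0,0.0295],
  [[0,0,0.0015],0,0.0295],
  [[0,0,0.001],0,0.0295],
  [[0,0,0],0,0.0295],
])

```text
time_s: 17.1
ee_pos: [0.4983, 0.0148, 0.2583]
eef_rot: [3.141, 0.0, -0.442]
force: [0.2, 0.5, -2.9]
grip_width: 0.0306
grip_force: 52.8
```

Request:
jog_arm([
  [[0,0,0.001],0,0.0295],
  [[0,0,0.001],0,0.0295],
  [[0,0,0.001],0,0.0295],
  [[0,0,0],0,0.0295],
])

```text
time_s: 17.43
ee_pos: [0.4984, 0.0149, 0.2554]
eef_rot: [3.141, 0.0, -0.442]
force: [-0.9, 0.2, -3.2]
grip_width: 0.0307
grip_force: 52.8
```

Request:
jog_arm([
  [[0,0,0.001],0,0.0295],
  [[0,0,0.001],0,0.0295],
  [[0,0,0.001],0,0.0295],
  [[0,0,0],0,0.0295],
])

```text
time_s: 17.77
ee_pos: [0.4984, 0.0148, 0.2526]
eef_rot: [3.142, -0.0, -0.442]
force: [-0.6, -0.4, -1.2]
grip_width: 0.0309
grip_force: 52.9
```

Request:
jog_arm([
  [[0,0,0.001],0,0.0295],
  [[0,0,0.001],0,0.0295],
  [[0,0,0.001],0,0.0295],
  [[0,0,0],0,0.0295],
])

```text
time_s: 18.1
ee_pos: [0.4983, 0.0148, 0.2493]
eef_rot: [3.141, 0.0, -0.442]
force: [1.1, -0.0, -3.1]
grip_width: 0.0307
grip_force: 52.7
```

Run:
```python
from m import *
go(.4983,.0149,.2422,-25.3)
```

```text
t 18.1 pos [498.3315  14.8326 249.3043] rpy [179.986    0.0254 -25.3125] q [-0.0437  0.1525  1.5987 -0.0001  1.3909  1.9689] turn -0.012458683811853907
F [ 1.0579 -0.0329 -3.0898] M [-0.1003 -0.015  -0.0214] w 30.73827709758126 gf 52.72594558540732
tool delta mm [-0.0573 -0.0475  7.1043]
```

Request:
jog_arm([
  [[0,0,0.0008],0,0.0295],
  [[0,0,0.0008],0,0.0295],
  [[0,0,0.0008],0,0.0295],
  [[0,0,0],0,0.0295],
])

```text
time_s: 18.43
ee_pos: [0.4984, 0.0149, 0.2471]
eef_rot: [3.142, 0.0, -0.442]
force: [-0.2, 0.3, -2.0]
grip_width: 0.0305
grip_force: 52.7
```

Request:
jog_arm([
  [[0,0,0.0006],0,0.0295],
  [[0,0,0.0006],0,0.0295],
  [[0,0,0.0003],0,0.0295],
  [[0,0,0],0,0.0295],
])

```text
time_s: 18.77
ee_pos: [0.4984, 0.0148, 0.2457]
eef_rot: [3.142, 0.0, -0.442]
force: [0.4, -1.2, -3.1]
grip_width: 0.0307
grip_force: 52.7
```

Request:
jog_arm([
  [[0,0,0.0006],0,0.0295],
  [[0,0,0.0004],0,0.0295],
  [[0,0,0],0,0.0295],
  [[0,0,0],0,0.0295],
])

```text
time_s: 19.1
ee_pos: [0.4984, 0.0149, 0.2447]
eef_rot: [-3.142, 0.0, -0.442]
force: [0.3, -0.1, -3.1]
grip_width: 0.0308
grip_force: 52.7
```

Run:
```python
from m import *
go(.4983,.0149,.2422,-25.3)
F=[]
for k in range(5): p=camera("side");o=get_obs();F.append(np.r_[o["force"],o["moment"]])
print(np.mean(F,0))
meas(zlo=80,zhi=96,N=4)
C=cloud(p)*1000;I=p["image"].astype(int);br=(I[...,0]>I[...,2]*1.8)&(I[...,0]>90)&(np.hypot(C[...,0]-475,C[...,1]-26)<27)&(C[...,2]>78)
print("collar z",br.sum(),np.percentile(C[br][:,2],[10,50,90]) if br.sum() else 0)
save(None,"o6.png",ov("side",8,315,190,100,75,[])[0])
```

```text
t 19.1 pos [498.4235  14.8748 244.7141] rpy [-179.9995    0.0025  -25.3114] q [-0.0436  0.1554  1.606   0.      1.3802  1.9689] turn -0.011355021063291167
F [ 0.3367 -0.078  -3.0666] M [-0.1219  0.0245  0.0441] w 30.791708752630512 gf 52.655118964612484
tool delta mm [-0.1224  0.03    2.5141]
[ 0.1538 -0.8552 -2.3764 -0.1459  0.0178  0.0027]
circle [-25.6804  -2.4183  22.0561] back inner a -45.33649365591902
plane [ 0.0501 -0.0496 92.1518]
-50 56 [-14.2  -4.2  -0.6  87.6] [ 0.3  5.8 14.2 88. ]
-46 87 [-17.2 -10.2  -0.   90.1] [ 0.1 10.3 20.6 90.2]
-26 60 None [13.9 19.  25.6 90.1]
-14 31 None [ 8.7 17.  22.9 90.4]
-10 24 None [ 4.4 18.2 22.4 90.6]
-6 10 [-5.6 -2.4 -0.9 94.8] [15.8 16.6 19.1 88.4]
-2 8 None [20.8 22.2 23.1 88. ]
2 4 None [20.3 22.2 24.7 87.2]
shaft in frame -26.031719539088062 0.4501642664073574
collar z 171 [ 79.7512 205.404  237.6478]
```

View pics/o6.png

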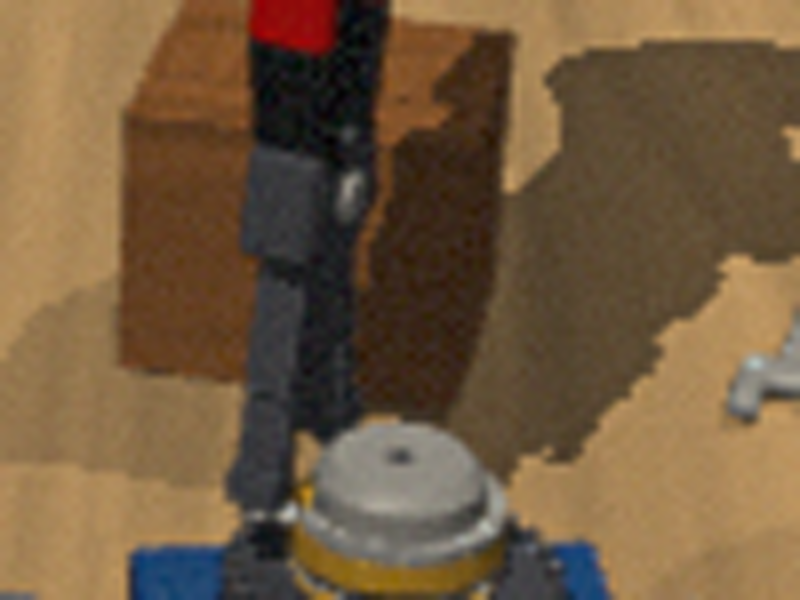

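Request:
jog_arm([
  [[0,0,0.0005],0,0.0295],
  [[0,0,0.0005],0,0.0295],
  [[0,0,0],0,0.0295],
  [[0,0,0],0,0.0295],
])

```text
time_s: 19.93
ee_pos: [0.4984, 0.0148, 0.2437]
eef_rot: [3.142, 0.0, -0.442]
force: [-1.1, -0.9, -1.5]
grip_width: 0.0305
grip_force: 52.7
```

Request:
jog_arm([
  [[0,0,0.0005],0,0.0295],
  [[0,0,0.0003],0,0.0295],
  [[0,0,0],0,0.0295],
  [[0,0,0],0,0.0295],
])

```text
time_s: 20.27
ee_pos: [0.4985, 0.0148, 0.243]
eef_rot: [-3.142, -0.0, -0.442]
force: [0.2, -2.3, -0.2]
grip_width: 0.031
grip_force: 52.8
```

Request:
jog_arm([
  [[0,0,0.0003],0,0.0295],
  [[0,0,0.0003],0,0.0295],
  [[0,0,0],0,0.0295],
  [[0,0,0],0,0.0295],
])

```text
time_s: 20.6
ee_pos: [0.4985, 0.0148, 0.2425]
eef_rot: [-3.141, -0.0, -0.442]
force: [-0.7, -0.8, 1.5]
grip_width: 0.0308
grip_force: 52.9
```

Request:
jog_arm([
  [[0,0,0.0004],0,0.0295],
  [[0,0,0.0004],0,0.0295],
  [[0,0,0],0,0.0295],
  [[0,0,0],0,0.0295],
])

```text
time_s: 20.93
ee_pos: [0.4985, 0.0148, 0.2416]
eef_rot: [-3.142, -0.0, -0.442]
force: [0.1, -0.5, 2.1]
grip_width: 0.0307
grip_force: 53.0
```

Request:
jog_arm([
  [[0,0,0.0004],0,0.0295],
  [[0,0,0.0004],0,0.0295],
  [[0,0,0],0,0.0295],
  [[0,0,0],0,0.0295],
])

```text
time_s: 21.27
ee_pos: [0.4985, 0.0149, 0.2408]
eef_rot: [-3.142, -0.0, -0.442]
force: [0.7, -0.1, 2.8]
grip_width: 0.0313
grip_force: 53.0
```

Request:
jog_arm([
  [[0,0,0.0003],0,0.0295],
  [[0,0,0.0003],0,0.0295],
  [[0,0,0],0,0.0295],
  [[0,0,0],0,0.0295],
])

```text
time_s: 21.6
ee_pos: [0.4985, 0.0148, 0.2402]
eef_rot: [-3.141, -0.0, -0.442]
force: [0.2, -0.7, 4.4]
grip_width: 0.0307
grip_force: 53.0
```

Request:
jog_arm([
  [[0,0,0.0004],0,0.0295],
  [[0,0,0],0,0.0295],
  [[0,0,0],0,0.0295],
])

```text
time_s: 21.85
ee_pos: [0.4985, 0.0149, 0.2398]
eef_rot: [-3.142, -0.0, -0.442]
force: [-0.7, -0.7, 3.2]
grip_width: 0.0306
grip_force: 53.0
```

Request:
jog_arm([
  [[0,0,0.0004],0,0.0295],
  [[0,0,0],0,0.0295],
  [[0,0,0],0,0.0295],
])

```text
time_s: 22.1
ee_pos: [0.4985, 0.0149, 0.2394]
eef_rot: [-3.142, -0.0, -0.442]
force: [0.1, -0.6, 3.9]
grip_width: 0.0306
grip_force: 53.0
```

Run:
```python
from m import *
go(.4983,.0149,.2422,-25.3)
F=[]
for k in range(5): p=camera("side");o=get_obs();F.append(np.r_[o["force"],o["moment"]])
print(np.mean(F,0))
meas(zlo=79,zhi=88,N=4)
```

```text
t 22.1 pos [498.4763  14.8515 239.3767] rpy [-179.9969   -0.0051  -25.3136] q [-0.0437  0.159   1.6142  0.      1.3683  1.9689] turn -0.013602139893920215
F [ 0.0726 -0.6428  3.9153] M [-0.1912 -0.0593  0.0494] w 30.605437284630856 gf 53.0202580941841
tool delta mm [-0.1801  0.0316 -2.8233]
[ 0.3152 -0.2951  4.5484 -0.1607 -0.0522 -0.0102]
circle [-23.9241  -2.5026  25.0242] back inner a -46.54829974220248
plane [-0.082  -0.0026 84.0234]
-50 2 None [ 1.   6.1 11.1 87.3]
-46 11 [-20.3 -10.3  -0.2  87.7] [ 4.8 15.4 17.3 87. ]
-26 27 None [16.2 22.2 26.4 86.3]
-14 11 None [16.7 18.5 21.3 84.9]
-10 13 None [14.8 18.9 20.9 84.7]
-6 8 None [14.  19.3 23.4 84.6]
-2 1 None [25.9 25.9 25.9 85.3]
2 7 None [20.5 22.8 24.7 82.7]
shaft in frame -26.06355809490851 0.44351499063557365
```

```bash
cat >> m.py <<'E'
def sect(N=4):
    o=get_obs();e=o["ee_pos"]*1000;yw=o["eef_rot"][2];R=[];T=[]
    for n in("side","top"):
      for k in range(N):
        p=camera(n);C=cloud(p)*1000;I=p["image"].astype(int);sat=I.max(2)-I.min(2)
        x=C[...,0]-475.1;y=C[...,1]-(26.2 if n=="side" else 24.8)
        r=np.hypot(x,y);th=np.degrees(np.arctan2(y,x)-yw)%360
        m=(r>21.2)&(r<26)&(sat<50)&(I.mean(2)>95)&(C[...,2]>76)&(C[...,2]<95)
        R.append(np.c_[th[m],C[m][:,2],r[m]])
        if k==N-1:
            A=np.vstack(R);R=[]
            for t in range(0,360,30):
                s=A[(A[:,0]>=t)&(A[:,0]<t+30)]
                if len(s)>3: print(n,t,len(s),np.percentile(s[:,1],[25,50,75,90]),"r",np.median(s[:,2]))
E
python3 - <<'E'
from m import *
sect()
E
```

```text
side 30 18 [84.5975 84.9357 85.7266 86.1318] r 24.596465436953842
side 60 43 [85.0936 85.6957 86.7555 87.401 ] r 23.484055094510875
side 90 46 [85.6098 86.9667 87.665  88.6851] r 23.466396951103462
side 120 33 [87.7607 88.2567 89.1999 89.7313] r 23.1833812779765
side 150 23 [89.1403 89.7497 90.2553 90.5167] r 22.56803816089195
side 180 27 [88.8444 89.4614 89.9774 90.3871] r 22.834459810455463
side 210 17 [89.0008 89.1805 89.7554 90.0972] r 23.94821610660485
```

Request:
jog_arm([
  [[0,0,0.0002],0,0.0305],
  [[0,0,0.0001],0,0.0315],
  [[0,0,0.0001],0,0.0325],
  [[0,0,0.0001],0,0.0335],
  [[0,0,0.0001],0,0.0345],
  [[0,0,0],0,0.0345],
])

```text
time_s: 23.45
ee_pos: [0.4985, 0.0148, 0.2389]
eef_rot: [3.142, -0.0, -0.442]
force: [-0.0, -0.6, 7.0]
grip_width: 0.0354
grip_force: 47.5
```

Run:
```python
from m import *
go(.4983,.0149,.2422,-25.3)
sect(3)
```

```text
t 23.45 pos [498.5121  14.7732 238.945 ] rpy [179.9979  -0.022  -25.3145] q [-0.0437  0.1593  1.6149 -0.0002  1.3671  1.9689] turn -0.014455209939379118
F [-0.0109 -0.5718  7.0033] M [-0.3717  0.0869  0.0517] w 35.404121567895515 gf 47.54662846389692
tool delta mm [-0.246 -0.024 -3.255]
side 30 15 [84.6203 85.0287 85.1649 85.2841] r 23.481523086515317
side 60 32 [84.9283 85.7151 86.8286 87.044 ] r 22.912008491640727
side 90 21 [86.8064 87.2143 87.6374 87.8262] r 23.127504774087488
side 120 31 [87.9046 88.4372 89.2044 89.5606] r 22.664033436291632
side 150 15 [89.2545 89.4589 89.6249 90.338 ] r 23.459653506382395
side 180 17 [88.987  89.1914 89.7311 90.1158] r 23.324751257876567
side 210 17 [88.3069 88.4866 88.9783 89.8129] r 24.66435853236298
```

Request:
jog_arm([
  [[0,0,0.0001],0,0.036],
  [[0,0,0.0001],0,0.0375],
  [[0,0,0.0001],0,0.039],
  [[0,0,0.0001],0,0.0405],
  [[0,0,0],0,0.0405],
])

```text
time_s: 24.17
ee_pos: [0.4986, 0.0147, 0.2388]
eef_rot: [3.141, -0.001, -0.442]
force: [0.1, -1.7, 8.7]
grip_width: 0.0412
grip_force: 41.7
```

Request:
jog_arm([
  [[0,0,0.0001],0,0.042],
  [[0,0,0.0001],0,0.0435],
  [[0,0,0.0001],0,0.045],
  [[0,0,0.0001],0,0.0465],
  [[0,0,0],0,0.0465],
])

```text
time_s: 24.58
ee_pos: [0.4988, 0.015, 0.2385]
eef_rot: [-3.141, -0.001, -0.442]
force: [0.3, 0.2, 8.0]
grip_width: 0.0473
grip_force: 33.8
```

Run:
```python
from m import *
go(.4983,.0149,.2422,-25.3)
sect(3)
```

```text
t 24.5833 pos [498.798   14.9589 238.5136] rpy [-179.9523   -0.0703  -25.3127] q [-0.0436  0.1595  1.6156  0.0003  1.365   1.9689] turn -0.012690951918976665
F [0.321  0.2163 8.0108] M [ 0.0877 -0.2663 -0.0319] w 47.32027797209427 gf 33.83744716644287
tool delta mm [-0.4251  0.2661 -3.6864]
side 30 13 [84.8388 85.0166 85.719  85.9451] r 22.91065793301233
side 60 18 [84.7988 85.3734 86.2765 86.6293] r 22.784761213876394
side 90 18 [86.4759 87.4521 88.1915 89.234 ] r 21.96530662770791
side 120 28 [86.898  88.0817 88.6815 89.3188] r 22.115518946341073
side 150 14 [88.6713 89.1911 89.401  89.9485] r 23.112631394551556
side 180 17 [87.7851 89.0654 89.7308 89.9666] r 22.652760094819357
side 210 12 [88.2142 88.321  88.8936 89.1238] r 24.042766200230375
```

Request:
jog_arm([
  [[0,0,0.0001],0,0.048],
  [[0,0,0.0001],0,0.0495],
  [[0,0,0.0001],0,0.051],
  [[0,0,0.0001],0,0.0525],
  [[0,0,0],0,0.0525],
])

```text
time_s: 25.3
ee_pos: [0.4987, 0.015, 0.2381]
eef_rot: [-3.141, -0.001, -0.442]
force: [1.0, 1.1, 8.2]
grip_width: 0.0532
grip_force: 23.3
```

Request:
jog_arm([
  [[0,0,0],0,0.0545],
  [[0,0,0],0,0.0565],
  [[0,0,0],0,0.0585],
  [[0,0,0],0,0.0605],
  [[0,0,0],0,0.062],
  [[0,0,0],0,0.062],
])

```text
time_s: 25.8
ee_pos: [0.4984, 0.0149, 0.2374]
eef_rot: [-3.142, 0.0, -0.442]
force: [0.9, 0.8, 3.9]
grip_width: 0.0623
grip_force: 20.3
```

Run:
```python
from m import *
go(.4983,.0149,.2422,-25.3)
sect(3)
```

```text
t 25.8 pos [498.3719  14.946  237.3885] rpy [-179.9977    0.0211  -25.3098] q [-0.0436  0.1605  1.6172  0.0002  1.3643  1.9689] turn -0.009758643514974836
F [0.8898 0.7793 3.9104] M [ 0.1576 -0.0717  0.0215] w 62.28624617559667 gf 20.33044450784473
tool delta mm [-0.0454  0.0723 -4.8115]
side 30 13 [84.1543 85.1103 85.6321 85.9818] r 23.051131223314563
side 60 27 [84.647  86.0087 86.8257 87.2728] r 21.916056371271285
side 90 16 [86.3758 86.9559 88.0679 88.7665] r 23.128906203335198
side 120 23 [87.0834 88.0078 88.5544 88.9533] r 22.69742077958442
side 150 15 [87.8298 88.5017 89.0889 89.5905] r 22.950803139588512
side 180 18 [87.8944 88.3259 88.6858 89.7174] r 22.32677281269701
side 210 12 [87.9436 88.4856 88.8738 89.0802] r 23.822716718603097
```

Request:
jog_arm([
  [[0,0,-0.0002],0,0.0595],
  [[0,0,-0.0002],0,0.0575],
  [[0,0,-0.0002],0,0.0555],
  [[0,0,-0.0003],0,0.0535],
  [[0,0,-0.0002],0,0.0515],
  [[0,0,-0.0002],0,0.0495],
  [[0,0,0],0,0.0495],
  [[0,0,0],0,0.0495],
])

```text
time_s: 26.77
ee_pos: [0.4986, 0.0148, 0.239]
eef_rot: [-3.141, -0.001, -0.442]
force: [0.5, -1.8, 4.1]
grip_width: 0.0504
grip_force: 27.0
```

Request:
jog_arm([
  [[0,0,-0.0002],0,0.0475],
  [[0,0,-0.0002],0,0.0455],
  [[0,0,-0.0003],0,0.0435],
  [[-0.0003,0,-0.0002],0,0.0415],
  [[-0.0004,0,-0.0002],0,0.0395],
  [[0,0,-0.0002],0,0.0385],
  [[0,0,0],0,0.0385],
  [[0,0,0],0,0.0385],
])

```text
time_s: 27.43
ee_pos: [0.4978, 0.0152, 0.2401]
eef_rot: [3.142, 0.0, -0.442]
force: [0.1, -0.9, 3.0]
grip_width: 0.0395
grip_force: 47.8
```

Run:
```python
from m import *
go(.4983,.0149,.2422,-25.3)
sect(3)
```

```text
t 27.4333 pos [497.76    15.1858 240.0914] rpy [179.9998   0.0102 -25.3105] q [-0.0431  0.1571  1.6148  0.0001  1.3699  1.9694] turn -0.010514689099676369
F [ 0.0955 -0.9425  2.9878] M [-0.271  -0.1166  0.0036] w 39.539051447278176 gf 47.76694357395172
tool delta mm [ 0.6103  0.0276 -2.1086]
side 30 23 [84.3298 85.0865 85.869  86.3866] r 23.01309165443677
side 60 24 [83.382  84.8943 85.9057 86.5474] r 22.094484143213798
side 90 20 [84.6023 85.7714 86.54   87.0736] r 22.20635522960965
side 120 17 [84.415  85.7865 86.5597 87.212 ] r 22.25257577393724
side 150 12 [85.938  86.4374 86.7819 87.3745] r 21.994188436161025
side 180 14 [85.5435 86.1056 86.3999 86.633 ] r 22.16380778066068
side 210 12 [85.2716 85.9033 86.3768 86.7747] r 23.718952149241268
```

Request:
jog_arm([
  [[0,0,-0.0003],0,0.0385],
  [[0,0,0.0001],0,0.0405],
  [[0,0,0.0002],0,0.0425],
  [[0,0,0.0002],0,0.0445],
  [[0,0,0.0002],0,0.0465],
  [[0,0,0.0002],0,0.0485],
  [[0,0,0.0002],0,0.0505],
  [[0,0,0.0001],0,0.0525],
  [[0,0,0],0,0.0525],
])

```text
time_s: 28.48
ee_pos: [0.4977, 0.0152, 0.2392]
eef_rot: [-3.142, 0.0, -0.442]
force: [1.0, 0.2, 4.0]
grip_width: 0.0529
grip_force: 24.1
```

Request:
jog_arm([
  [[0,0,0],0,0.0545],
  [[0,0,0],0,0.0565],
  [[0,0,0],0,0.0585],
  [[0,0,0],0,0.0605],
  [[0,0,0],0,0.0625],
  [[0,0,0],0,0.0625],
])

```text
time_s: 28.98
ee_pos: [0.4976, 0.0152, 0.2389]
eef_rot: [3.141, 0.001, -0.442]
force: [0.4, 0.2, 0.1]
grip_width: 0.0626
grip_force: 20.9
```

Run:
```python
from m import *
go(.4983,.0149,.2422,-25.3)
sect(3)
```

```text
t 28.9833 pos [497.6473  15.1688 238.9353] rpy [179.9857   0.0388 -25.3142] q [-0.0431  0.158   1.6164  0.      1.3679  1.9695] turn -0.014173991800230549
F [0.3816 0.1545 0.1027] M [ 0.0615 -0.0663  0.0075] w 62.632350716125174 gf 20.89111598819727
tool delta mm [ 0.7049 -0.0359 -3.2647]
side 30 14 [85.0757 85.6543 86.1138 86.9071] r 22.243352526081836
side 60 15 [84.4517 85.0596 86.4376 86.8923] r 21.91647384935865
side 90 16 [84.4804 85.2637 86.2456 86.5451] r 22.079070143314723
side 120 18 [84.8392 86.1098 86.743  87.3703] r 21.760016454060906
side 150 5 [85.511  86.0789 86.2365 86.7915] r 21.604499188972245
side 180 9 [85.087  85.7353 86.6107 86.9703] r 22.11672328536841
side 210 7 [84.9581 85.43   85.4959 85.7585] r 22.591969015381167
```

Request:
jog_arm([
  [[0,0,0],0,0.0645],
  [[0,0,-0.001],0,0.0645],
  [[0,0,-0.002],0,0.0645],
  [[0,0,-0.002],0,0.0645],
  [[0,0,-0.003],0,0.0645],
  [[0,0,-0.005],0,0.0645],
  [[0,0,-0.007],0,0.0645],
  [[0,0,-0.009],0,0.0645],
  [[0,0,-0.007],0,0.0645],
  [[0,0,-0.003],0,0.0645],
  [[0,0,0],0,0.0645],
  [[0,0,0],0,0.0645],
])

```text
time_s: 30.28
ee_pos: [0.4978, 0.0152, 0.2783]
eef_rot: [-3.142, -0.0, -0.442]
force: [0.4, 0.3, -2.5]
grip_width: 0.0648
grip_force: 20.4
```

Run:
```python
from m import *
go(.4893,-.2235,.272,-10.3)
sect(4)
```

```text
t 30.2833 pos [497.7756  15.1697 278.2508] rpy [-179.9967   -0.0022  -25.3111] q [-0.0431  0.1346  1.5527  0.      1.4542  1.9694] turn -15.011143862440331
F [ 0.3675  0.3328 -2.477 ] M [ 0.0336 -0.0248  0.0094] w 64.80441591519728 gf 20.4089401953388
tool delta mm [ 34.3357 236.339    6.2508]
side 0 8 [85.1767 85.7038 86.232  86.2774] r 23.763724684605787
side 30 20 [84.7167 85.3958 86.8627 87.572 ] r 21.866152684686156
side 60 22 [84.606  85.6461 86.8216 87.5113] r 21.70829119334003
side 90 17 [85.0538 85.8398 86.291  87.1999] r 21.788837972083037
side 120 22 [85.0024 86.1965 87.1411 89.0893] r 21.75847745614901
side 150 7 [86.5535 86.8118 87.2272 87.3974] r 22.166894525137938
side 180 15 [85.3427 86.2048 86.5789 86.8931] r 21.948744270195174
side 210 5 [84.9837 85.7657 87.3048 87.4125] r 22.69423054425431
```

Request:
jog_arm([
  [[0,0,0],-5,0.062],
  [[0,0,0],-5,0.062],
  [[0,0,0],-5,0.062],
  [[0.0012,0.0082,0],0,0.062],
  [[0.003,0.02,0],0,0.062],
  [[0.004,0.028,0],0,0.062],
  [[0.004,0.028,0],0,0.062],
  [[0.004,0.028,0],0,0.062],
  [[0.004,0.028,0],0,0.062],
  [[0.004,0.028,0],0,0.062],
  [[0.004,0.028,0],0,0.062],
], squeeze=14)

```text
time_s: 31.6
ee_pos: [0.4899, -0.1849, 0.2783]
eef_rot: [3.141, -0.0, -0.184]
force: [0.0, 1.1, -2.2]
grip_width: 0.0712
grip_force: 14.0
```

Request:
jog_arm([
  [[0.003,0.022,0],0,0.062],
  [[0.002,0.014,0],0,0.062],
  [[0.001,0.006,0],0,0.062],
  [[0,0,0],0,0.062],
  [[0,0,0],0,0.062],
  [[0,0,0],0,0.062],
])

```text
time_s: 32.1
ee_pos: [0.489, -0.2243, 0.2783]
eef_rot: [-3.141, -0.0, -0.179]
force: [-1.4, 0.9, -3.1]
grip_width: 0.071
grip_force: 14.0
```

Run:
```python
from m import *
go(.4888,-.2253,.1746,-10.3)
e=get_obs()["ee_pos"]*1000
for n in("side","top"):
    p=camera(n)
    for l,z in(("ring",.0842),("lug_a",.0857),("groove",.0843),("pliers",e[2]/1000-.076)):
        for r in spot_point(l,p)[:2]:
            u,v=r["at"][0]*640,r["at"][1]*480; print(n,l,round(r["p"],2),at_z(p,u,v,z)*1000)
    C=cloud(p)*1000;I=p["image"].astype(int)
    m=(np.hypot(C[...,0]-e[0],C[...,1]-e[1])<45)&(C[...,2]>e[2]-157)&(C[...,2]<e[2]-130)&(C[...,2]>90)
    if m.sum()>8: print(n,"tips",m.sum(),C[m].min(0),C[m].max(0),C[m].mean(0))
sect(3)
```

```text
t 32.1 pos [ 488.9696 -224.3435  278.319 ] rpy [-179.9896   -0.0018  -10.2831] q [-0.4983  0.2273  1.4439  0.0002  1.4704  1.2519] turn 0.016942818134778728
F [-1.4003  0.9256 -3.1165] M [ 0.0672  0.0238 -0.0242] w 71.02602148327071 gf 13.999659691471606
tool delta mm [  0.0042   0.9714 103.719 ]
side ring 0.41 [471.7205  26.6299  84.2   ]
side lug_a 0.61 [506.6073  32.5649  85.7   ]
side groove 0.74 [478.6194  30.9821  84.3   ]
side pliers 0.95 [ 489.1394 -213.0945  202.319 ]
side tips 68 [ 482.7423 -229.2408  122.296 ] [ 497.1584 -210.1546  148.2851] [ 490.0436 -217.4911  137.1426]
top ring 0.51 [476.9367  27.3781  84.2   ]
top lug_a 0.71 [ 490.5415 -225.8059   85.7   ]
top lug_a 0.57 [493.8978  12.7498  85.7   ]
top groove 0.86 [473.3737  26.1034  84.3   ]
side 0 14 [85.4845 85.9043 86.0618 86.7014] r 22.998651679378696
side 30 11 [84.187  85.5026 86.6719 87.1051] r 22.49249056388768
side 60 16 [84.4728 85.1479 85.6374 86.1141] r 21.64874247325919
side 90 16 [84.8989 85.5102 86.7041 86.9617] r 22.10205948058799
side 120 8 [85.213  85.6088 86.4355 86.5655] r 21.423112889720173
side 150 6 [85.4948 85.8013 85.9704 86.0982] r 22.24707810356696
side 180 9 [85.4546 85.9686 86.1863 86.4465] r 22.090145316519834
top 0 29 [85.2346 86.8685 87.9055 89.7688] r 24.281208734424872
top 60 11 [86.2592 87.2264 87.9551 89.4993] r 21.62455706112609
top 90 9 [86.3129 86.698  89.0408 89.9359] r 22.36570767165278
top 120 17 [85.3348 86.1581 86.7696 88.441 ] r 22.007601231743116
top 150 20 [87.0713 88.0658 88.8707 89.9284] r 22.01277854458047
top 180 17 [86.6249 88.1849 89.6888 91.3888] r 21.81048257927707
top 210 30 [85.8338 86.6849 88.4026 89.3617] r 22.234180791495152
top 240 26 [85.7006 87.1631 88.4665 88.9142] r 22.668455886042253
top 270 20 [86.0849 87.1779 88.6499 89.4986] r 22.060371154056064
top 300 39 [85.1116 86.2938 88.435  89.25  ] r 24.01763427242977
```

Request:
jog_arm([
  [[0,0.001,0.003],0,0.062],
  [[0,0,0.008],0,0.062],
  [[0,0,0.01],0,0.062],
  [[0,0,0.01],0,0.062],
  [[0,0,0.01],0,0.062],
  [[0,0,0.01],0,0.062],
  [[0,0,0.01],0,0.062],
  [[0,0,0.01],0,0.062],
  [[0,0,0.01],0,0.062],
  [[0,0,0.008],0,0.062],
  [[0,0,0.004],0,0.062],
  [[0,0,0],0,0.062],
])

```text
time_s: 33.9
ee_pos: [0.4884, -0.2262, 0.1842]
eef_rot: [-3.141, 0.001, -0.18]
force: [0.5, 0.6, -1.9]
grip_width: 0.0715
grip_force: 14.0
```

Request:
jog_arm([
  [[0,0,0.003],0,0.062],
  [[0,0,0.003],0,0.062],
  [[0,0,0.002],0,0.062],
  [[0,0,0],0,0.062],
])

```text
time_s: 34.23
ee_pos: [0.4886, -0.2263, 0.177]
eef_rot: [-3.141, 0.0, -0.18]
force: [-0.5, 0.1, -2.3]
grip_width: 0.0714
grip_force: 14.0
```

Request:
jog_arm([
  [[0,0,0.0008],0,0.062],
  [[0,0,0.0007],0,0.062],
  [[0,0,0],0,0.062],
  [[0,0,0],0,0.062],
])

```text
time_s: 34.57
ee_pos: [0.4886, -0.2263, 0.1758]
eef_rot: [3.142, -0.0, -0.18]
force: [1.0, -0.8, -2.7]
grip_width: 0.0711
grip_force: 14.0
```

Request:
jog_arm([
  [[0,0,0.0006],0,0.062],
  [[0,0,0.0006],0,0.062],
  [[0,0,0],0,0.062],
  [[0,0,0],0,0.062],
])

```text
time_s: 34.9
ee_pos: [0.4886, -0.2263, 0.1745]
eef_rot: [-3.142, 0.0, -0.18]
force: [-0.8, 0.5, -2.1]
grip_width: 0.0713
grip_force: 14.0
```

Request:
jog_arm([
  [[0,0,0.0006],0,0.062],
  [[0,0,0],0,0.062],
  [[0,0,0],0,0.062],
])

```text
time_s: 35.15
ee_pos: [0.4888, -0.2264, 0.1744]
eef_rot: [3.141, -0.001, -0.18]
force: [0.2, 0.6, 2.5]
grip_width: 0.0714
grip_force: 14.0
```

Request:
jog_arm([
  [[0,0,0],0,0.073],
  [[0,0,0],0,0.075],
  [[0,0,0],0,0.078],
  [[0,0,0],0,0.082],
  [[0,0,0],0,0.088],
  [[0,0,0],0,0.094],
  [[0,0,0],0,0.094],
  [[0,0,0],0,0.094],
  [[0,0,0],0,0.094],
])

```text
time_s: 35.9
ee_pos: [0.4886, -0.2263, 0.1739]
eef_rot: [3.142, 0.0, -0.18]
force: [-0.7, 0.4, 0.4]
grip_width: 0.0941
grip_force: 0.0
```

Run:
```python
from m import *
go(.4888,-.2253,.1746,-10.3)
p=camera("side");C=cloud(p)*1000
m=(np.hypot(C[...,0]-489,C[...,1]+223)<60)&(C[...,2]>140)&(C[...,2]<222)&(p["image"][...,0]>2*p["image"][...,1].astype(int))&(p["image"][...,0]>90)
print(m.sum());P=C[m]
for z in range(140,222,14):
    s=P[(P[:,2]>z)&(P[:,2]<z+14)]
    if len(s): print(z,len(s),s.min(0),s.max(0),s.mean(0))
```

```text
t 35.9 pos [ 488.626  -226.3141  173.945 ] rpy [179.9987   0.0014 -10.3124] q [-0.5018  0.3021  1.5936 -0.      1.2459  1.249 ] turn -0.012446712790023044
F [-0.6794  0.3854  0.4252] M [0.0075 0.0305 0.0141] w 94.06710640453736 gf 0.0
tool delta mm [-0.0101 -1.0289 -0.655 ]
23
140 14 [ 486.4367 -202.7491  140.5828] [ 502.117  -192.965   152.5916] [ 497.5446 -198.6292  145.2804]
154 9 [ 500.2687 -201.7283  155.669 ] [ 502.7013 -194.045   164.7298] [ 501.5439 -197.3128  160.6942]
```

Released; lift clear with no lateral motion, then check everything.

Request:
jog_arm([
  [[0,0,-0.003],0,0.094],
  [[0,0,-0.006],0,0.094],
  [[0,0,-0.01],0,0.094],
  [[0,0,-0.012],0,0.094],
  [[0,0,-0.014],0,0.094],
  [[0,0,-0.014],0,0.094],
  [[0,0,-0.014],0,0.094],
  [[0,0,-0.014],0,0.094],
  [[0,0,-0.01],0,0.094],
  [[0,0,-0.005],0,0.094],
  [[0,0,0],0,0.094],
])

```text
time_s: 36.87
ee_pos: [0.4889, -0.2264, 0.2773]
eef_rot: [3.141, -0.002, -0.18]
force: [-0.6, -0.1, 0.2]
grip_width: 0.0938
grip_force: 0.0
```

Run:
```python
from m import *
go(.4888,-.2253,.1746,-10.3)
p=camera("side");C=cloud(p)*1000;I=p["image"].astype(int)
for z in(130,150,170,190,205):
    m=(np.hypot(C[...,0]-489,C[...,1]+223)<60)&(C[...,2]>z)&(C[...,2]<z+14)
    if m.sum()>5: print(z,m.sum(),[np.round(v,1) for v in cv2.minAreaRect(C[m][:,:2].astype(np.float32))])
for l,z in(("lug_a",.0857),("ring",.0842),("pliers",.098)):
    for r in spot_point(l,p)[:2]: print(l,round(r["p"],2),at_z(p,r["at"][0]*640,r["at"][1]*480,z)*1000)
sect(3)
```

```text
t 36.8667 pos [ 488.8749 -226.4331  277.2665] rpy [179.9637  -0.1064 -10.3111] q [-0.5017  0.2284  1.445  -0.      1.4663  1.249 ] turn -0.01107716356953184
F [-0.5596 -0.0674  0.1857] M [0.0223 0.0819 0.0128] w 93.78966538544287 gf 0.0
tool delta mm [ -0.2763  -1.1015 102.6665]
130 70 [array([ 490. , -222.6]), array([57.7, 20.2]), np.float64(79.5)]
150 74 [array([ 488.9, -222.8]), array([61.8, 18.2]), np.float64(79.4)]
170 70 [array([ 489.6, -222.5]), array([67.6, 19.1]), np.float64(79.5)]
190 93 [array([ 489.9, -222. ]), array([69.1, 20.2]), np.float64(80.0)]
205 126 [array([ 489.5, -223.1]), array([70.9, 21.4]), np.float64(80.4)]
lug_a 0.38 [505.7859  27.1039  85.7   ]
ring 0.5 [471.9558  10.0281  84.2   ]
pliers 0.81 [ 485.0186 -213.8206   98.    ]
side 0 13 [84.5032 86.1827 86.5552 86.7703] r 22.964180898137347
side 30 16 [85.5504 86.189  86.9119 87.1677] r 22.42466750864145
side 60 16 [84.3644 85.4082 86.5983 87.1193] r 22.076728587841934
side 90 16 [84.7803 85.1505 86.6995 87.4566] r 22.030603258676088
side 120 12 [85.1856 85.9862 86.1724 86.7639] r 22.117403822629498
side 150 9 [85.3961 85.9428 86.3886 86.4857] r 22.077907747024486
side 180 10 [85.5079 85.8306 86.4342 86.5991] r 22.05969728484139
top 0 28 [85.898  86.7823 87.6629 89.522 ] r 24.268147368662504
top 60 11 [85.3667 86.3009 87.6215 88.2684] r 21.68078093785629
top 90 9 [85.5347 86.1462 87.1867 87.6754] r 22.43889836347999
top 120 22 [85.2064 86.9311 88.1661 89.0853] r 21.977454816094582
top 150 17 [85.5883 86.3265 88.3202 89.3163] r 22.10253654959364
top 180 18 [86.0916 86.5268 88.7223 89.7011] r 21.821036918881326
top 210 30 [85.6076 86.6258 88.127  88.978 ] r 22.2277828389969
top 240 27 [85.1582 86.4493 88.1827 88.9868] r 22.714008860765773
top 270 21 [86.5352 88.3254 89.1531 89.7676] r 22.059647192654968
top 300 39 [84.8391 85.7807 86.4225 88.7245] r 23.990482104779804
```

```bash
python3 -c "
from station import *
print(hand_in())"
```

```text
the job is handed in; nothing more can be done
None
```

The ring is in the shaft groove, lying level by the depth readings, and the pliers are back upright in their slot and released; the job is handed in at about 37 s, with no verdict returned. On the first release only the front of the ring seated, because it had tilted. I re-spread it to about 26 mm so the back dropped in; the widest spread was about 33 mm by my estimate.

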